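# Stand the drivers up in their colour-coded cups

### The job

Take the red driver and the black-and-green driver out of the slanted rest and stand each one upright, tip down on the bottom, in the small cup of its own colour (red in red, green in green). Handle them gently: squeeze with no more than 25 N a finger, lower them in rather than dropping them, and do not ram the tips into the cups. Leave the air blower, the magnetiser and the roll of tape where they are.

Things in the scene. Friction and masses are not known exactly. Their poses are not given: they have to be found in the camera images.
- red_driver: loose precision screwdriver, red grip, black cap, bright blade; 127 mm long, 35 g: bare blade 4 mm thick for the first 50 mm from the tip, then a round grip 12.4 mm thick, with a cap 14 mm thick as the last 14 mm. Origin at the blade tip, z axis runs up the shaft to the cap. At the start it sits tip down in either hole of the slanted rest.
- green_driver: loose precision screwdriver, black grip with a green band and a green cap, bright blade; 132 mm long, 35 g: bare blade 4 mm thick for the first 50 mm from the tip, then a round grip 12 mm thick, with a cap 14 mm thick as the last 14 mm. Origin at the blade tip, z axis runs up the shaft to the cap. At the start it sits tip down in either hole of the slanted rest.
- slanted_rest: fixed rest: 112 x 132 x 8 mm aluminium base plate, grey block (36 x 124 x 60 mm) with two 16 mm holes, 56 mm deep, leaning 28 degrees from vertical towards its -x side (with play, the drivers lean about 36). Origin at the centre of its underside, z up. Hole mouths at x -10, y +40 and -40, z 70 mm; hole floors at x 16, y +40 and -40, z 21 mm. The drivers stick out 70 to 75 mm.
- red_cup: upright round red metal cup fixed to the desk: outer diameter 27 mm, bore 21 mm, rim 65 mm above the desk, inner floor 10 mm above the desk, on a dark round foot of diameter 56 mm. Origin on its axis at desk level, z up. It may stand at either of two places; the green cup is at the other.
- green_cup: upright round green metal cup fixed to the desk: outer diameter 27 mm, bore 21 mm, rim 65 mm above the desk, inner floor 10 mm above the desk, on a dark round foot of diameter 56 mm. Origin on its axis at desk level, z up. It may stand at either of two places; the red cup is at the other.
- red_cup_floor (a point): centre of the red cup's inner floor, 55 mm below its rim
- green_cup_floor (a point): centre of the green cup's inner floor, 55 mm below its rim
- air_blower: bystander: black rubber bulb blower with an orange nozzle standing on the desk, 50 mm across, 119 mm high; origin at the centre of its underside
- magnetiser: bystander: yellow magnetiser block, 36 x 48 x 24 mm; origin at the centre of its underside
- masking_tape: bystander: roll of cream masking tape lying flat, 100 mm across, 25 mm high; origin at the centre of its underside
Things that resemble listed ones, but are neither listed nor needed, are in the scene too. Leave any turquoise look-alike of the green_cup alone.

How it is judged:
By the outcome, as a careful person would: the job done as asked, in the order asked, and still so for the second after the job is handed in, with the robot touching nothing.
It also fails if it takes over 61 s, if anything falls off the work surface, if the arm or the gripper's body presses on something with over 40 N, if the wrist force passes 120 N, or if a joint passes its speed limit or range.

### The arm

A 7-joint arm with a two-finger parallel gripper is mounted at the origin on a cart in front of the work surface, level with it; the furniture and walls round the work are solid. World frame = base frame: x ahead of the robot, y to its left, z up, the work surface at z = 0. Lengths are in m, angles in rad, forces in N, time in s.
With the tool pointing down it reaches from about 0.425 to 0.875 m from the base axis. Payload 4.7 kg.
Tool frame: the origin (TCP) lies on the centre line of the jaws, within the pads' length; the fingertips stand 14 mm ahead of it and the grasp point (between the pads) lies 5 mm behind it; z points along the fingers, y is the line along which they close (so a half turn about z gives the same grasp; the last joint's range is limited). The gripper opens to 87 mm and grips with 3 to 60 N. Pads are 19 mm wide; open, the fingers measure 117 mm over their backs; the gripper's body (75 mm by 190 mm) begins 51 mm behind the grasp point.
Start: joints at [0.014, 0.321, -0.07, 1.45, 0.023, 1.371, -0.057], TCP at [0.65, -0, 0.237] pointing down, gripper open.
Joint ranges: [-2.86, 2.86], [-0.3, 2.09], [-1.38, 1.24], [0.06, 2.45], [-1.56, 4.7], [0.09, 2.05], [-2.69, 2.69]. Speed limits (rad/s): [2.57, 2.57, 3.14, 3.14, 3.14, 3.14, 3.14].

### API

Orientations are given as a rotation vector (axis times angle).
In Python, from bench import ctrl gives the robot as it stands.
- The arm moves only by the tool send_rows, never from a script. Its argument "steps" is a list of rows, each an object of numbers: "tx", "ty", "tz": the shift along the tool's x, y, z in units of 60 mm (1.0 is 60 mm); "turn": the turn about the tool's z in units of 8 degrees (1.0 is 8 degrees); "grip": the opening, from 0 (shut) to 1 (fully open). A call has 1 to 12 rows; each row shifts and turns the commanded pose from where the row before left it, along the tool's axes as they then stand; what a row does not reach is not made up. A row lasts 1/8 s, in which the tool goes at most 62.5 mm and 10.7 degrees, less where a joint would pass 70% of its speed; a pose out of reach is approached as far as the arm can. A call is refused whole if a number of a shift passes 1 or a number of a turn 1, either way. A call with a gripper value outside its range is refused whole. The fingers move at their own pace and stop on an object; "newtons" is the grip in N (left out, the last holds). Time passes only in rows, so rows that do not move let the fingers close. It gives the time, the measured TCP pose, the force, the opening and the grip force at its end, in the units of the state.
- ctrl.get_state(): the state, without advancing time (a new reading comes with each control period).
- ctrl.get_image(name): name is "scene" or "side" or "wrist"; returns a dict with "pixels" (400x640x3 uint8, red, green, blue), "K" (3x3 intrinsics, pixels), "cam_to_world" (4x4, takes a point from camera to world coordinates); the wrist camera has in their place "T_tool_cam" (4x4, takes a point from camera to tool coordinates, whose origin is the TCP and whose axes are the flange's). Camera axes: x right, y down, z forward; pixel columns grow to the right and rows downward; lengths in m; the calibration is good to about 2 mm. A picture is of the moment at which its call begins: read the wrist's pose just before it. There is no depth.
- ctrl.close_job(): hands the job in; it is judged then, once.
The state is a dict: "time": time; "joint_positions": joint angles; "qd": joint speeds; "joint_torque": joint torques, N m; "position": TCP position; "tool_rot": TCP orientation; "ft_force": force on the tool from outside, world axes, zero at the start; "torque": the same for the moment, N m; "grip_width": opening from 0.0 (shut) to 1.0 (fully open); "grip_force": force on a finger pad.
Only numpy, scipy, OpenCV 4.12 (cv2) and the standard library are available. Lean on these libraries where they do the work, as an engineer would, in place of code of your own. Each camera call takes 0.05 s, during which the arm holds its last target. There are 200 camera calls.

## Working session

There is one attempt and no reset: what is moved stays moved. The work goes in short steps, Python scripts to look and compute and a tool call to move; the robot and the scene stay as the last step left them, time stands still between calls to the robot, and variables do not carry over. Pictures are saved under pics/ and viewed, at most 10 in all, crops included, and the job is handed in when it is done.

Besides the shell and the picture viewer there is one more tool, called after "Emit:" as name([rows], argument=value, ...), one row to a line, values as JSON. send_rows: Moves the arm, as the interface text tells. Its arguments: {"type":"object","properties":{"steps":{"type":"array"},"newtons":{"type":"number"}},"required":["steps"]}

```bash
mkdir -p pics; ls; python3 - <<'E'
from bench import ctrl
import cv2,numpy as np
for n in ("scene","side","wrist"):
    s=ctrl.get_state(); d=ctrl.get_image(n)
    cv2.imwrite(f"pics/{n}0.png",d["pixels"][:,:,::-1])
    np.savez(f"{n}0.npz",**d)
    print(n,np.round(d["K"],1).tolist(),np.round(d.get("cam_to_world",d.get("T_tool_cam")),3).tolist())
print(s)
E
```

```text
pics
scene [[412.8, 0.0, 320.7], [0.0, 412.8, 198.6], [0.0, 0.0, 1.0]] [[-0.812, -0.398, 0.428, 0.149], [-0.584, 0.531, -0.615, 0.521], [0.017, -0.749, -0.663, 0.614], [0.0, 0.0, 0.0, 1.0]]
side [[471.4, 0.0, 312.8], [0.0, 471.4, 208.3], [0.0, 0.0, 1.0]] [[-0.999, 0.036, -0.02, 0.542], [0.034, 0.459, -0.888, 0.962], [-0.023, -0.888, -0.459, 0.549], [0.0, 0.0, 0.0, 1.0]]
wrist [[287.4, 0.0, 319.3], [0.0, 287.4, 200.0], [0.0, 0.0, 1.0]] [[0.0, -0.953, -0.302, 0.083], [1.0, 0.0, 0.0, 0.0], [-0.0, -0.302, 0.953, -0.148], [0.0, 0.0, 0.0, 1.0]]
{'time': 0.1, 'joint_positions': array([ 0.01405719,  0.32170863, -0.07010838,  1.45152949,  0.02261955,
        1.37077622, -0.05692044]), 'qd': array([-7.65753292e-05, -1.28300115e-03, -2.33162739e-03, -2.72024825e-03,
       -2.47853849e-03,  6.68432857e-04,  8.28763594e-04]), 'joint_torque': array([ 1.37795760e-04, -4.92569017e+01, -4.06077392e-01, -3.13399816e+01,
       -6.42974046e-02,  3.95253638e-02,  6.49213871e-05]), 'position': array([ 6.49547467e-01, -1.07929295e-05,  2.35608984e-01]), 'tool_rot': array([-2.22059252e+00, -2.22076142e+00,  1.92564865e-03]), 'ft_force': array([0.67729499, 0.29623537, 0.51110476]), 'torque': array([ 0.00802587,  0.00876286, -0.03309734]), 'grip_force': 0.0, 'grip_width': 0.9992256091190652}
```

View pics/scene0.png

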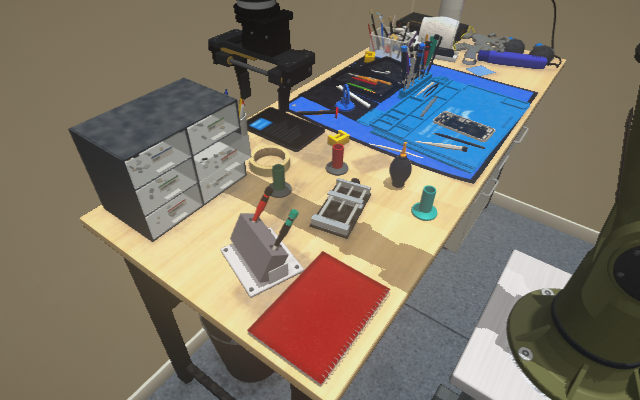

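View pics/side0.png

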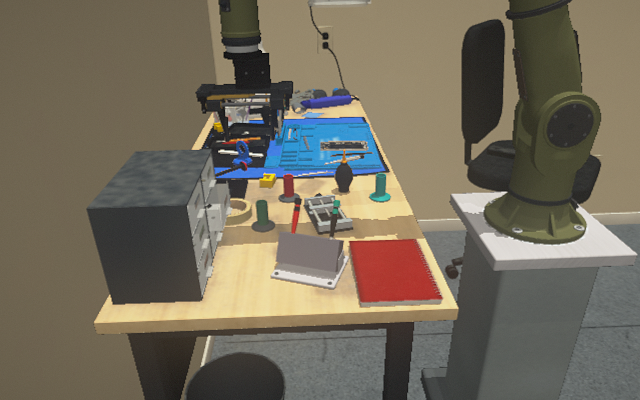

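View pics/wrist0.png

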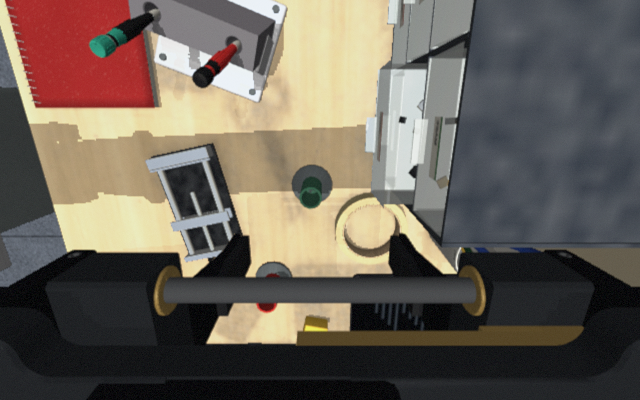

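Candidates, scene view:
- Cups: dark green (279,180), red (337,158), turquoise (427,203). Turquoise is the look-alike, so the dark green one is the green cup.
- Drivers in the rest: red at (261,205), black/green at (287,230).

The wrist view shows red (215,62), green (122,35), green cup (312,190) and red cup (270,290).

```bash
cat > h.py <<'E'
import numpy as np, cv2
from scipy.spatial.transform import Rotation as R
from bench import ctrl
def tool_T(s):
    T=np.eye(4);T[:3,:3]=R.from_rotvec(s["tool_rot"]).as_matrix();T[:3,3]=s["position"];return T
def grab(n):
    s=ctrl.get_state();d=dict(ctrl.get_image(n))
    d["T"]=tool_T(s)@d["T_tool_cam"] if n=="wrist" else d["cam_to_world"]
    return d
def ray(d,uv):
    v=d["T"][:3,:3]@np.linalg.inv(d["K"])@np.array([uv[0],uv[1],1.]);return d["T"][:3,3],v/np.linalg.norm(v)
def tri(obs):   # [(d,uv),...] -> point, rms miss
    A=np.zeros((3,3));b=np.zeros(3);P=[]
    for d,uv in obs:
        o,v=ray(d,uv);M=np.eye(3)-np.outer(v,v);A+=M;b+=M@o;P.append((o,M))
    x=np.linalg.solve(A,b);return x,[round(1000*np.linalg.norm(M@(x-o)),1) for o,M in P]
def plane(d,uv,z):
    o,v=ray(d,uv);return o+v*(z-o[2])/v[2]
def proj(d,p):
    q=d["K"]@(d["T"][:3,:3].T@(np.asarray(p)-d["T"][:3,3]));return q[:2]/q[2]
def blobs(d,lo,hi,lo2=None,hi2=None,amin=12):
    hsv=cv2.cvtColor(d["pixels"],cv2.COLOR_RGB2HSV);m=cv2.inRange(hsv,lo,hi)
    if lo2: m|=cv2.inRange(hsv,lo2,hi2)
    n,l,st,c=cv2.connectedComponentsWithStats(m)
    return [(st[i],c[i],l==i) for i in range(1,n) if st[i][4]>=amin]
RED=((0,150,50),(8,255,255),(172,150,50),(180,255,255))
GRN=((60,80,20),(88,255,255))
E
python3 - <<'E'
from h import *
for n in ("scene","side","wrist"):
    d=grab(n)
    for nm,c in (("red",RED),("grn",GRN)):
        for st,ce,m in blobs(d,*c):
            p=np.argwhere(m)[:,::-1].astype(float);w,v=np.linalg.eigh(np.cov((p-ce).T));t=(p-ce)@v[:,1]
            print(n,nm,st.tolist(),ce.round(1),"ends",(ce+v[:,1]*t.min()).round(1),(ce+v[:,1]*t.max()).round(1),"w",round(4*w[0]**.5,1))
# enlarged crop for identity check
a=grab("scene")["pixels"][140:290,210:450];b=grab("wrist")["pixels"][0:130,60:300]
im=np.vstack([cv2.resize(a,(480,300),interpolation=2),cv2.resize(b,(480,260),interpolation=2)])
cv2.imwrite("pics/crop1.png",im[:,:,::-1])
E
```

```text
scene red [424, 51, 4, 14, 26] [425.4  56.1] ends [426.2  50.9] [424.1  64. ] w 2.5
scene red [352, 77, 25, 8, 47] [364.7  80.5] ends [375.8  83.7] [352.   76.9] w 2.3
scene red [336, 107, 2, 11, 17] [336.4 111.1] ends [336.6 107. ] [336. 117.] w 1.8
scene red [333, 144, 11, 6, 29] [337.7 146.5] ends [343.  146.8] [332.9 146.2] w 7.8
scene red [253, 201, 13, 20, 110] [259.  209.5] ends [263.3 201.1] [253.5 220.3] w 6.3
scene red [249, 252, 141, 132, 9246] [318.9 314.9] ends [369.  267.7] [273.7 357.3] w 94.6
scene grn [426, 36, 11, 30, 120] [431.4  48.8] ends [434.4  36.4] [427.3  65.3] w 6.1
scene grn [412, 186, 25, 34, 481] [426.1 205.3] ends [431.5 185.9] [422.2 219.3] w 22.6
scene grn [289, 209, 9, 10, 64] [293.1 213.7] ends [295.3 209.7] [291.  217.5] w 8.2
scene grn [285, 219, 7, 7, 32] [288.2 222.2] ends [286.2 219.6] [290.2 224.8] w 6.2
side red [222, 142, 14, 2, 25] [229.2 142.6] ends [235.  142.4] [222.  142.8] w 2.0
side red [242, 162, 5, 8, 12] [244.9 165. ] ends [243.1 161.4] [246.8 168.6] w 2.7
side red [283, 174, 10, 5, 29] [288.1 176.1] ends [292.1 175.8] [283.  176.5
[... 409 characters left out ...]
2] [332. 212.] w 5.7
wrist red [5, 0, 149, 107, 11963] [79.6 53.9] ends [155.8 101.5] [1.7 5.3] w 112.6
wrist red [210, 44, 26, 27, 312] [223.6  55.8] ends [234.8  45.8] [214.   64.5] w 15.3
wrist red [205, 65, 10, 10, 45] [210.   68.5] ends [214.9  73.1] [205.5  64.4] w 4.7
wrist red [266, 274, 12, 3, 30] [271.8 275.2] ends [277.  275.1] [266.  275.3] w 3.2
wrist red [256, 303, 20, 9, 130] [265.8 306.9] ends [275.  306.8] [256.  306.9] w 8.9
wrist grn [89, 28, 38, 29, 605] [107.3  42.4] ends [124.4  33. ] [92.  50.8] w 21.6
wrist grn [299, 177, 22, 31, 526] [310.4 192.2] ends [312.6 176.9] [308.3 207. ] w 21.6
wrist grn [464, 248, 7, 5, 23] [467.2 249.7] ends [469.9 251.2] [464. 248.] w 4.3
```

View pics/crop1.png

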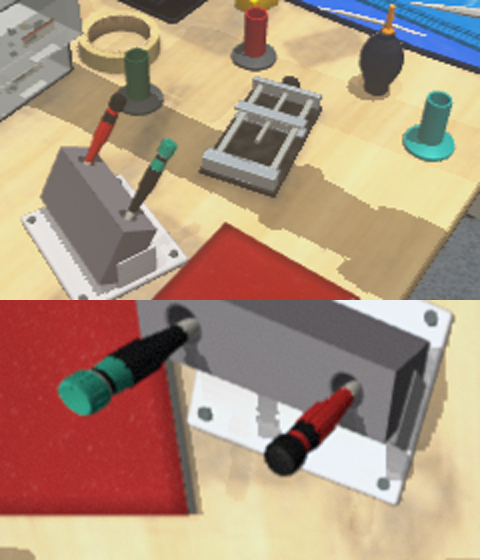

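The crop confirms it: red driver with a black cap, black/green driver with a green cap, dark green and red cups, and the turquoise look-alike at right. Next is a rough triangulation.

```bash
python3 - <<'E'
from h import *
S,D,W=[grab(n) for n in("scene","side","wrist")]
mm=lambda x:(1000*x).round(0)
def show(n,o): x,e=tri(o);print(n,mm(x),e);return x
show("red cap",[(S,(268.5,188)),(W,(202,79))])
show("grn cap",[(S,(294,212)),(D,(336.5,202)),(W,(104,46))])
rm=show("red mouth",[(S,(253,222)),(W,(238,41))])
gm=show("grn mouth",[(S,(274,247)),(W,(153,12))])
# cups: rim top / colours
for nm,lo,hi in (("gcup",(45,50,15),(90,255,140)),("rcup",RED[0],RED[1])):
    for d,n in((S,"S"),(D,"D"),(W,"W")):
        bb=[(st.tolist(),c.round(1).tolist()) for st,c,m in (blobs(d,lo,hi,amin=40) if nm=="gcup" else blobs(d,(0,110,20),(10,255,255),(170,110,20),(180,255,255),amin=40))]
        print(nm,n,bb)
for n,p in(("cab near-top corner",(70,132)),("cab top right",(240,102))): print(n)
E
```

```text
red cap [554. 106. 130.] [np.float64(0.4), np.float64(0.4)]
grn cap [477. 129. 130.] [np.float64(1.6), np.float64(1.4), np.float64(2.2)]
red mouth [568. 145.  66.] [np.float64(3.1), np.float64(3.1)]
grn mouth [491. 170.  70.] [np.float64(1.0), np.float64(1.0)]
gcup S [([426, 36, 12, 30, 139], [431.3, 48.7]), ([273, 164, 11, 26, 242], [278.1, 176.4]), ([413, 187, 23, 26, 328], [425.6, 200.8]), ([289, 210, 9, 9, 40], [293.0, 214.7])]
gcup D [([371, 173, 15, 25, 231], [379.6, 185.8]), ([256, 200, 12, 25, 215], [261.7, 211.8])]
gcup W [([93, 28, 36, 30, 464], [111.1, 40.2]), ([299, 176, 22, 32, 568], [310.0, 192.1])]
rcup S [([424, 50, 5, 15, 41], [425.3, 56.2]), ([351, 77, 26, 9, 64], [364.2, 80.5]), ([332, 143, 12, 26, 256], [337.5, 155.4]), ([252, 198, 15, 23, 137], [259.0, 209.3]), ([248, 252, 142, 132, 9489], [319.0, 315.0])]
rcup D [([283, 174, 11, 23, 211], [288.3, 185.2]), ([291, 210, 8, 24, 123], [294.4, 220.9]), ([349, 239, 94, 63, 4565], [391.7, 270.9])]
rcup W [([5, 0, 149, 108, 12279], [79.3, 54.4]), ([209, 44, 28, 27, 347], [223.5, 56.0]), ([204, 64, 11, 12, 57], [210.0, 69.0]), ([256, 303, 20, 9, 155], [265.5, 306.6])]
cab near-top corner
cab top right
```

Emit:
send_rows([
  {"tx": 0.25,"ty": -0.4,"tz": 0,"turn": 0,"grip": 1},
  {"tx": 0.25,"ty": -0.4,"tz": 0,"turn": 0,"grip": 1},
  {"tx": 0.25,"ty": -0.4,"tz": 0,"turn": 0,"grip": 1},
  {"tx": 0.25,"ty": -0.4,"tz": 0,"turn": 0,"grip": 1},
  {"tx": 0,"ty": 0,"tz": 0,"turn": 0,"grip": 1},
  {"tx": 0,"ty": 0,"tz": 0,"turn": 0,"grip": 1},
])

```text
time: 1.3
position: [0.5546, 0.0593, 0.2369]
tool_rot: [2.221, 2.22, 0.001]
ft_force: [-0.6, -1.7, 0.1]
grip_width: 0.998
grip_force: 0.0
```

```bash
python3 - <<'E'
from h import *
import pickle
d=grab("wrist");print(d["T"].round(3).tolist(),ctrl.get_state()["qd"].round(3));pickle.dump(d,open("w1.pkl","wb"))
E
```

```text
[[1.0, -0.001, 0.001, 0.555], [-0.0, -0.953, -0.303, 0.142], [0.001, 0.303, -0.953, 0.385], [0.0, 0.0, 0.0, 1.0]] [ 0.003  0.009  0.003 -0.004 -0.002  0.001 -0.   ]
```

Emit:
send_rows([
  {"tx": -0.4,"ty": 0.5,"tz": 0,"turn": 0,"grip": 1},
  {"tx": -0.4,"ty": 0.5,"tz": 0,"turn": 0,"grip": 1},
  {"tx": -0.2,"ty": 0.5,"tz": 0,"turn": 0,"grip": 1},
  {"tx": 0,"ty": 0,"tz": 0,"turn": 0,"grip": 1},
  {"tx": 0,"ty": 0,"tz": 0,"turn": 0,"grip": 1},
])

```text
time: 1.98
position: [0.6439, -0.0001, 0.236]
tool_rot: [-2.221, -2.22, 0.001]
ft_force: [-0.3, -0.1, -0.2]
grip_width: 0.999
grip_force: 0.0
```

```bash
python3 - <<'E'
from h import *
import pickle
d=grab("wrist");pickle.dump(d,open("w2.pkl","wb"));print(d["T"][:3,3],ctrl.get_state()["time"])
a=pickle.load(open("w1.pkl","rb"))
im=np.vstack([a["pixels"][:290],d["pixels"][:290]]);cv2.imwrite("pics/w12.png",im[:,:,::-1])
E
```

```text
[0.64417867 0.08291535 0.38367608] 2.025
```

View pics/w12.png

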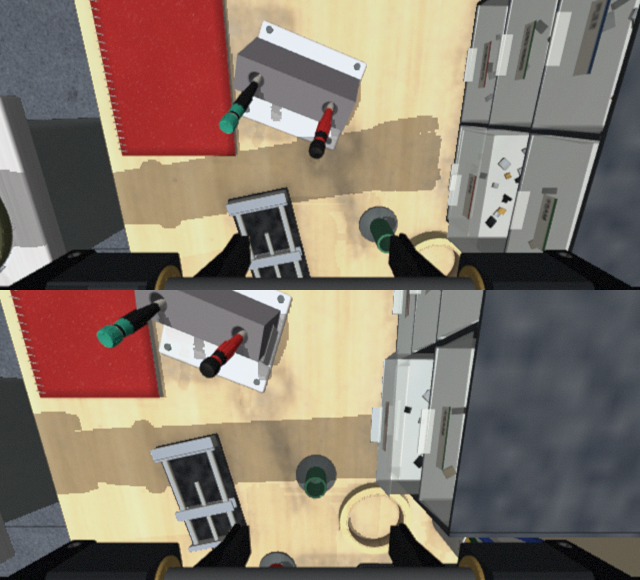

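In view w1, the red cap is at (316,151) with its mouth at (331,107), and the green cap at (229,124) with its mouth at (256,77). In view w2, they are at (209,77)/(243,42) and (107,47)/(160,14). The green cup rim is near (316,197).

```bash
python3 - <<'E'
from h import *
import pickle
A,B=[pickle.load(open(f,"rb")) for f in("w1.pkl","w2.pkl")]
S,D=grab("scene"),grab("side")
mm=lambda x:(1000*np.array(x)).round(1)
def show(n,o): x,e=tri(o);print(n,mm(x),[float(k) for k in e]);return x
rc=show("red cap",[(A,(316,151)),(B,(209,78)),(S,(268.5,188))]);rm=show("red mouth",[(A,(331,107)),(B,(243,42))])
gc=show("grn cap",[(A,(228,125)),(B,(106,47)),(S,(294,211.5)),(D,(336.5,201))]);gm=show("grn mouth",[(A,(256,77)),(B,(160,14))])
for c,m in((rc,rm),(gc,gm)):
    v=(c-m);print("lean",np.degrees(np.arctan2(np.hypot(*v[:2]),v[2])).round(1),"yaw",np.degrees(np.arctan2(v[1],v[0])).round(1),"len",mm(np.linalg.norm(v)))
v=gm-rm;print("mouth line yaw",np.degrees(np.arctan2(v[1],v[0])),mm(np.linalg.norm(v)))
for n,d in(("A",A),("B",B)):
    for st,c,m in blobs(d,(45,50,15),(90,255,140),amin=100):print(n,st.tolist(),c.round(1))
g=show("gcup rim",[(S,(278.3,168)),(D,(262,204)),(B,(310+5.5,197))])
r=show("rcup rim",[(S,(338,147)),(D,(288.5,178))])
for p in((S,(279,190)),(D,(263,226)),(B,(316,183))):print("gfoot",mm(plane(*p,0.003)))
for p in((S,(337,167)),(D,(289,196))):print("rfoot",mm(plane(*p,0.003)))
E
```

```text
red cap [553.  106.8 130.6] [1.0, 1.1, 0.5]
red mouth [567.9 145.1  66.3] [1.1, 1.1]
grn cap [476.4 129.2 132.2] [0.9, 0.2, 0.6, 0.7]
grn mouth [488.3 172.9  60. ] [1.3, 1.3]
lean 32.5 yaw -111.3 len 76.4
lean 32.1 yaw -105.2 len 85.3
mouth line yaw 160.74115771754305 84.6
A [220, 102, 25, 31, 319] [233.6 115.1]
A [542, 199, 15, 54, 116] [548.8 225.1]
A [370, 218, 24, 35, 554] [381.6 233.7]
B [98, 27, 37, 30, 479] [118.1  40.1]
B [304, 177, 23, 31, 570] [315.2 192.3]
gcup rim [638.4 -16.6  59.9] [2.0, 2.0, 1.1]
rcup rim [ 578.5 -163.9   59.4] [2.3, 2.3]
gfoot [636.3 -12.5   3. ]
gfoot [638.4 -10.8   3. ]
gfoot [639.2 -13.3   3. ]
rfoot [ 579.1 -164.1    3. ]
rfoot [ 578.7 -168.6    3. ]
```

Emit:
send_rows([
  {"tx": 0.41,"ty": -0.285,"tz": 0,"turn": 0,"grip": 0.5},
  {"tx": 0.41,"ty": -0.285,"tz": 0,"turn": 0,"grip": 0.5},
  {"tx": 0.41,"ty": -0.285,"tz": 0,"turn": 0,"grip": 0.5},
  {"tx": 0.41,"ty": -0.285,"tz": 0,"turn": 0,"grip": 0.5},
  {"tx": 0.405,"ty": -0.285,"tz": 0,"turn": 0,"grip": 0.5},
  {"tx": 0,"ty": 0,"tz": 0,"turn": 0.8,"grip": 0.5},
  {"tx": 0,"ty": 0,"tz": 0,"turn": 0.8,"grip": 0.5},
  {"tx": 0,"ty": 0,"tz": 0,"turn": 0.8,"grip": 0.5},
  {"tx": 0,"ty": 0,"tz": 0.6,"turn": 0,"grip": 0.5},
  {"tx": 0,"ty": 0,"tz": 0,"turn": 0,"grip": 0.5},
  {"tx": 0,"ty": 0,"tz": 0,"turn": 0,"grip": 0.5},
])

```text
time: 3.5
position: [0.5587, 0.123, 0.2017]
tool_rot: [2.56, 1.82, 0.002]
ft_force: [1.3, 0.1, -0.5]
grip_width: 0.502
grip_force: 0.0
```

```bash
python3 - <<'E'
from h import *
d=grab("wrist");s=ctrl.get_state();T=tool_T(s);print(T.round(3).tolist())
# where the red axis points lie in the tool frame, re-measured from the cap in this view
for n,p in(("cap",(.553,.1068,.130)),("mouth",(.5679,.1451,.0663)),("grasp",(.5585,.1227,.104))):
    print(n,proj(d,p).round(1),(1000*(T[:3,:3].T@(np.array(p)-T[:3,3]))).round(1))
S=grab("scene")
im=np.vstack([d["pixels"][:300],S["pixels"][100:300]]);cv2.imwrite("pics/w3.png",im[:,:,::-1])
E
```

```text
[[0.329, 0.945, 0.002, 0.559], [0.945, -0.329, 0.0, 0.123], [0.001, 0.002, -1.0, 0.202], [0.0, 0.0, 0.0, 1.0]]
cap [318.8 235.1] [-17.4  -0.6  72.1]
mouth [320.3 171. ] [ 23.6   0.8 135.9]
grasp [318.8 206. ] [-0.6 -0.6 98.2]
```

View pics/w3.png

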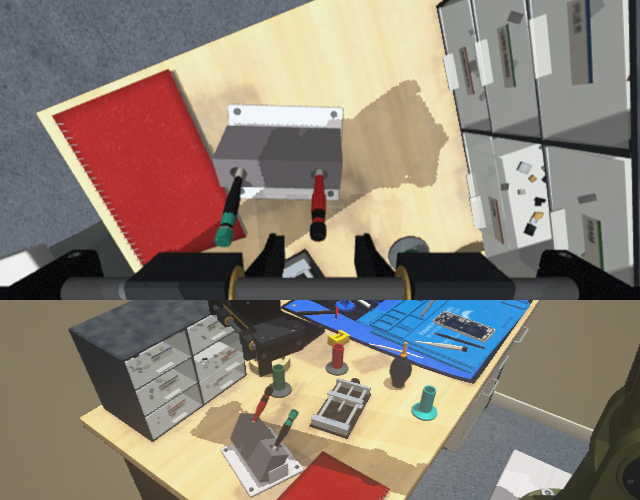

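The view is aligned: red cap at (318,233) and mouth at (320,172), centred between the fingers. Descending and gripping.

Emit:
send_rows([
  {"tx": 0,"ty": 0,"tz": 0.35,"turn": 0,"grip": 0.5},
  {"tx": 0,"ty": 0,"tz": 0.35,"turn": 0,"grip": 0.5},
  {"tx": 0,"ty": 0,"tz": 0.35,"turn": 0,"grip": 0.5},
  {"tx": 0,"ty": 0,"tz": 0.35,"turn": 0,"grip": 0.5},
  {"tx": 0,"ty": 0,"tz": 0.31,"turn": 0,"grip": 0.5},
  {"tx": 0,"ty": 0,"tz": 0,"turn": 0,"grip": 0.1},
  {"tx": 0,"ty": 0,"tz": 0,"turn": 0,"grip": 0.1},
  {"tx": 0,"ty": 0,"tz": 0,"turn": 0,"grip": 0.1},
  {"tx": 0,"ty": 0,"tz": 0,"turn": 0,"grip": 0.1},
  {"tx": 0,"ty": 0,"tz": 0,"turn": 0,"grip": 0.1},
], newtons=8)

```text
time: 4.85
position: [0.5589, 0.1228, 0.0985]
tool_rot: [2.56, 1.82, 0.001]
ft_force: [-0.5, -0.5, 0.6]
grip_width: 0.138
grip_force: 8.0
```

Emit:
send_rows([
  {"tx": -0.09,"ty": 0,"tz": -0.143,"turn": 0,"grip": 0.1},
  {"tx": -0.09,"ty": 0,"tz": -0.143,"turn": 0,"grip": 0.1},
  {"tx": -0.09,"ty": 0,"tz": -0.143,"turn": 0,"grip": 0.1},
  {"tx": -0.09,"ty": 0,"tz": -0.143,"turn": 0,"grip": 0.1},
  {"tx": -0.09,"ty": 0,"tz": -0.143,"turn": 0,"grip": 0.1},
  {"tx": -0.09,"ty": 0,"tz": -0.143,"turn": 0,"grip": 0.1},
  {"tx": -0.09,"ty": 0,"tz": -0.143,"turn": 0,"grip": 0.1},
  {"tx": -0.06,"ty": 0,"tz": -0.25,"turn": 0,"grip": 0.1},
  {"tx": 0,"ty": 0,"tz": -0.4,"turn": 0,"grip": 0.1},
  {"tx": 0,"ty": 0,"tz": -0.4,"turn": 0,"grip": 0.1},
  {"tx": 0,"ty": 0,"tz": 0,"turn": 0,"grip": 0.1},
])

```text
time: 6.22
position: [0.5463, 0.0839, 0.2237]
tool_rot: [2.559, 1.819, 0.007]
ft_force: [-0.2, 0.2, -1.2]
grip_width: 0.139
grip_force: 8.0
```

```bash
python3 - <<'E'
from h import *
S,D,W=grab("scene"),grab("side"),grab("wrist")
im=np.hstack([cv2.resize(S["pixels"][60:260,150:350],(400,400)),cv2.resize(D["pixels"][60:260,200:400],(400,400))])
cv2.imwrite("pics/lift.png",im[:,:,::-1])
E
```

```text
(no output)
```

View pics/lift.png

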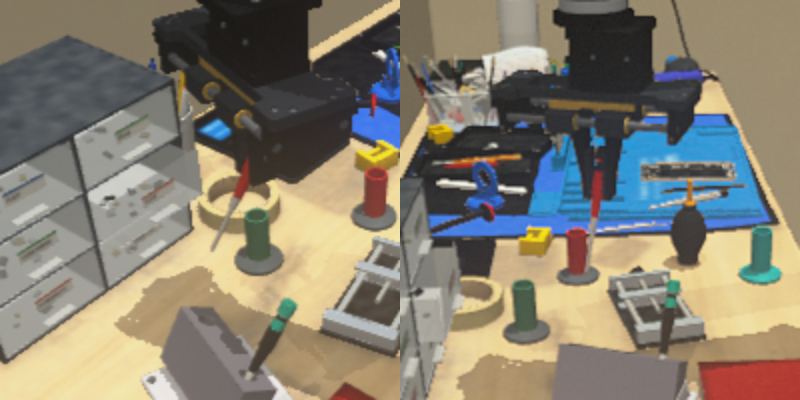

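The driver is held. Its blade tip is at crop (212,250), which is scene (256,185), and at side (295.5,191). It still leans.

```bash
python3 - <<'E'
from h import *
S,D=grab("scene"),grab("side")
x,e=tri([(S,(256,185)),(D,(295.5,191))]);s=ctrl.get_state();T=tool_T(s)
g=T[:3,3]-.005*T[:3,2];l=T[:3,:3].T@(x-g)
print((x*1000).round(),e,"rel grasp, tool",(l*1000).round(1),"len",np.linalg.norm(l),"lean",np.degrees(np.arctan2(np.hypot(*l[:2]),l[2])))
# drawer fronts: nearest handles
for p in((375,150),(380,205)):pass
E
```

```text
[555. 135. 158.] [np.float64(1.7), np.float64(1.7)] rel grasp, tool [52.  -6.8 66.6] len 0.08482395354021868 lean 38.21232141699719
```

Emit:
send_rows([
  {"tx": -0.25,"ty": 0.1,"tz": 0,"turn": 0,"grip": 0.1},
  {"tx": -0.5,"ty": 0.2,"tz": 0,"turn": 0,"grip": 0.1},
  {"tx": -0.5,"ty": 0.2,"tz": 0,"turn": 0,"grip": 0.1},
  {"tx": -0.5,"ty": 0.2,"tz": 0,"turn": 0,"grip": 0.1},
  {"tx": -0.5,"ty": 0.2,"tz": 0,"turn": 0,"grip": 0.1},
  {"tx": -0.5,"ty": 0.2,"tz": 0,"turn": 0,"grip": 0.1},
  {"tx": -0.5,"ty": 0.2,"tz": 0,"turn": 0,"grip": 0.1},
  {"tx": -0.5,"ty": 0.2,"tz": 0,"turn": 0,"grip": 0.1},
  {"tx": -0.5,"ty": 0.2,"tz": 0,"turn": 0,"grip": 0.1},
  {"tx": -0.42,"ty": 0.19,"tz": 0,"turn": 0,"grip": 0.1},
  {"tx": 0,"ty": 0,"tz": 0,"turn": 0,"grip": 0.1},
  {"tx": 0,"ty": 0,"tz": 0,"turn": 0,"grip": 0.1},
], newtons=4)

```text
time: 7.98
position: [0.5595, -0.218, 0.2206]
tool_rot: [-2.56, -1.819, 0.0]
ft_force: [-0.3, 1.2, -0.1]
grip_width: 0.14
grip_force: 4.0
```

```bash
python3 - <<'E'
from h import *
S,D,W=grab("scene"),grab("side"),grab("wrist")
im=np.vstack([W["pixels"][:300],np.hstack([S["pixels"][60:260,200:520],D["pixels"][60:260,200:520]])])
cv2.imwrite("pics/over.png",im[:,:,::-1])
E
```

```text
(no output)
```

View pics/over.png

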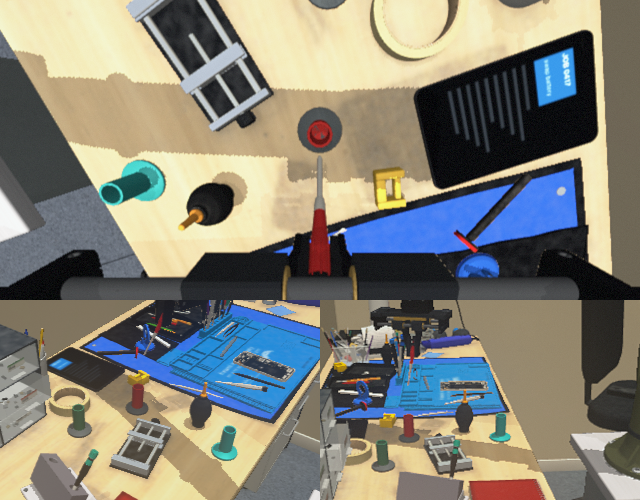

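In the wrist view, the driver tip is at (319.5,158) and the red cup rim centre at (319.5,133), so the lean is in the tool's xz plane. Measuring precisely.

```bash
cat >> h.py <<'E'
def tip(W,uv,L):  # tip on the tool's y=0 plane, in tool axes from the grasp point, for every distance L
    C=np.asarray(W["T_tool_cam"]);v=C[:3,:3]@np.linalg.inv(W["K"])@np.array([uv[0],uv[1],1.]);o=C[:3,3]+[0,0,.005]
    a=v@v;b=2*o@v;c=o@o-L*L;t=(-b+np.sqrt(b*b-4*a*c))/2/a;p=o+t*v
    return p,np.degrees(np.arctan2(p[0],p[2]))
E
python3 - <<'E'
from h import *
W=grab("wrist");T=tool_T(ctrl.get_state());S,D=grab("scene"),grab("side")
for L in(.093,.097,.101):
    p,a=tip(W,(319.5,157.5),L);print(L,(1000*p).round(1),a.round(1))
hsv=cv2.cvtColor(W["pixels"],cv2.COLOR_RGB2HSV)
for st,c,m in blobs(W,(0,110,20),(10,255,255),(170,110,20),(180,255,255),amin=60):
    if st[1]<150 and st[1]>100: print(st.tolist(),c)
rim=plane(W,(319.5,133),.065);print("rim",(1000*rim).round(1),"tool",(1000*(T[:3,:3].T@(rim-T[:3,3]))).round(1))
x,e=tri([(W,(319.5,133)),(S,(338,147)),(D,(288.5,178))]);print("rim tri",(1000*x).round(1),e)
E
```

```text
0.093 [47.1  0.5 80.2] 30.4
0.097 [46.3  0.5 85.2] 28.5
0.101 [45.5  0.5 90.2] 26.8
[307, 120, 26, 28, 551] [319.18511797 133.74047187]
rim [ 579.9 -161.    65. ] tool [ 59.5   0.4 156.1]
rim tri [ 578.7 -162.    60.3] [np.float64(1.3), np.float64(2.5), np.float64(2.5)]
```

Emit:
send_rows([
  {"tx": 0.15,"ty": 0,"tz": 0.2,"turn": 0,"grip": 0.1},
  {"tx": 0.14,"ty": 0,"tz": 0.3,"turn": 0,"grip": 0.1},
  {"tx": 0,"ty": 0,"tz": 0.3,"turn": 0,"grip": 0.1},
  {"tx": 0,"ty": 0,"tz": 0.2,"turn": 0,"grip": 0.1},
  {"tx": 0,"ty": 0,"tz": 0.1,"turn": 0,"grip": 0.1},
  {"tx": 0,"ty": 0,"tz": 0,"turn": 0,"grip": 0.1},
])

```text
time: 9.02
position: [0.5653, -0.2022, 0.1546]
tool_rot: [-2.561, -1.819, 0.001]
ft_force: [0.2, -1.0, 0.8]
grip_width: 0.141
grip_force: 4.0
```

```bash
python3 - <<'E'
from h import *
W=grab("wrist");s=ctrl.get_state();T=tool_T(s)
p,a=tip(W,(319.5,157.5),.097);t=T@np.r_[p-[0,0,.005],1];print("tip",(1000*t[:3]).round(1),proj(W,t[:3]).round(1))
for st,c,m in blobs(W,(0,110,20),(10,255,255),(170,110,20),(180,255,255),amin=30): print(st.tolist(),c.round(1))
print("predicted rim",proj(W,(.5795,-.1615,.065)).round(1),s["position"],s["ft_force"].round(1))
cv2.imwrite("pics/dbg.png",cv2.resize(W["pixels"][60:260,220:420,::-1],(600,600),interpolation=2))
E
```

```text
tip [ 581.4 -158.7   75. ] [320.1 157.6]
[303, 139, 33, 37, 789] [318.7 156.6]
[308, 209, 23, 67, 1174] [319.2 245.7]
[478, 267, 12, 11, 61] [483.7 272.4]
predicted rim [319.  159.5] [ 0.56570048 -0.20227103  0.15526253] [-0.2  0.9 -0.1]
```

View pics/dbg.png

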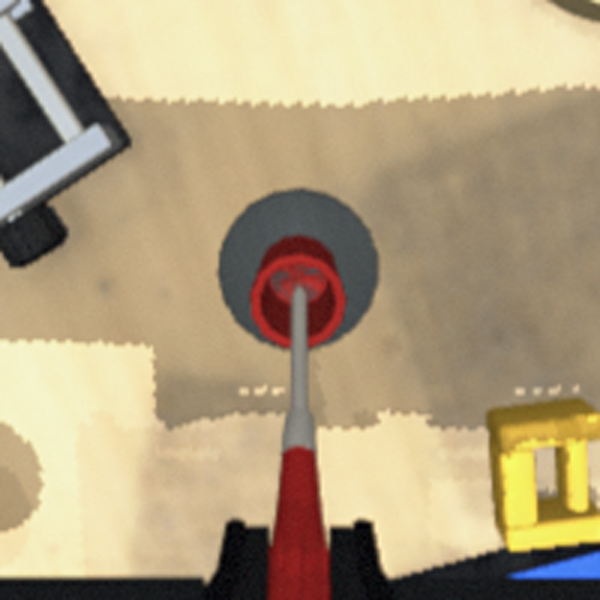

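The crop shows the tip at (300,288), inside the rim circle centred at (298,302) and slightly to its +x side, as planned. Lowering 25 mm, then swinging the handle upright against the wall.

Emit:
send_rows([
  {"tx": 0,"ty": 0,"tz": 0.14,"turn": 0,"grip": 0.1},
  {"tx": 0,"ty": 0,"tz": 0.14,"turn": 0,"grip": 0.1},
  {"tx": 0,"ty": 0,"tz": 0.14,"turn": 0,"grip": 0.1},
  {"tx": 0.1,"ty": 0,"tz": 0,"turn": 0,"grip": 0.1},
  {"tx": 0.1,"ty": 0,"tz": 0,"turn": 0,"grip": 0.1},
  {"tx": 0.1,"ty": 0,"tz": 0,"turn": 0,"grip": 0.1},
  {"tx": 0.1,"ty": 0,"tz": 0,"turn": 0,"grip": 0.1},
  {"tx": 0.1,"ty": 0,"tz": 0,"turn": 0,"grip": 0.1},
  {"tx": 0,"ty": 0,"tz": 0,"turn": 0,"grip": 0.1},
])

```text
time: 10.2
position: [0.5758, -0.1725, 0.1299]
tool_rot: [-2.559, -1.821, -0.001]
ft_force: [-0.1, 0.2, -0.2]
grip_width: 0.138
grip_force: 4.0
```

Emit:
send_rows([
  {"tx": 0.09,"ty": 0,"tz": 0,"turn": 0,"grip": 0.1},
  {"tx": 0.09,"ty": 0,"tz": 0,"turn": 0,"grip": 0.1},
  {"tx": 0.09,"ty": 0,"tz": 0,"turn": 0,"grip": 0.1},
  {"tx": 0.09,"ty": 0,"tz": 0,"turn": 0,"grip": 0.1},
  {"tx": 0,"ty": 0,"tz": 0,"turn": 0,"grip": 0.1},
  {"tx": 0,"ty": 0,"tz": 0,"turn": 0,"grip": 0.1},
])

```text
time: 10.95
position: [0.5827, -0.1529, 0.1298]
tool_rot: [-2.561, -1.82, -0.001]
ft_force: [0.2, 0.2, -0.1]
grip_width: 0.139
grip_force: 3.9
```

```bash
python3 - <<'E'
from h import *
W=grab("wrist");s=ctrl.get_state();T=tool_T(s);print(s["position"],s["ft_force"].round(1),s["grip_width"])
r=np.array((.580,-.1615,.065));print("rim in tool",(1000*(T[:3,:3].T@(r-T[:3,3]))).round(1),proj(W,r).round(1))
for st,c,m in blobs(W,(0,110,20),(10,255,255),(170,110,20),(180,255,255),amin=30): print(st.tolist(),c.round(1))
S,D=grab("scene"),grab("side")
Image=np.hstack([cv2.resize(W["pixels"][120:300,260:380],(400,600)),cv2.resize(D["pixels"][100:220,250:330],(400,600))])
cv2.imwrite("pics/up.png",Image[:,:,::-1])
for n,d in(("S",S),("D",D)):
    for st,c,m in blobs(d,(0,110,20),(10,255,255),(170,110,20),(180,255,255),amin=15):
        if st[0]>250 and st[0]<360 and 100<st[1]<200:
            p=np.argwhere(m);print(n,st.tolist(),c.round(1))
E
```

```text
[ 0.58259591 -0.15310978  0.12982348] [0.2 0.1 0.7] 0.1410992972120828
rim in tool [-8.8  0.3 64.8] [319.3 229.4]
[0, 0, 11, 5, 32] [3.5 1.3]
[303, 196, 32, 81, 1701] [318.8 233.7]
[481, 319, 29, 28, 196] [495.2 334.4]
S [336, 132, 4, 5, 15] [337.7 133.9]
S [332, 144, 12, 25, 246] [337.4 156. ]
D [284, 149, 5, 18, 39] [285.6 157. ]
D [283, 174, 11, 23, 207] [288.3 185.5]
```

```bash
python3 - <<'E'
from h import *
W=grab("wrist");T=tool_T(ctrl.get_state())
for lean in(0,5,10,15):
    a=np.radians(lean);u=np.array([np.sin(a),0,np.cos(a)])
    o=np.array([0,0,-.005])
    print(lean,[proj(W,(T@np.r_[o+u*k,1])[:3]).round(1).tolist() for k in(.030,.045,.06,.075)])
hsv=cv2.cvtColor(W["pixels"],cv2.COLOR_RGB2HSV)
for r in range(190,285,3): print(r,"".join("R" if (h<10 or h>170) and s>110 and v>60 else("r" if (h<10 or h>170) and s>110 else ("g" if s<60 and v>90 else ".")) for h,s,v in hsv[r,295:345].astype(int)))
E
```

```text
0 [[318.8, 241.0], [318.8, 231.7], [318.9, 223.7], [318.9, 216.6]]
5 [[318.8, 237.4], [318.8, 226.7], [318.9, 217.3], [318.9, 209.1]]
10 [[318.8, 234.0], [318.8, 221.8], [318.8, 211.2], [318.9, 201.7]]
15 [[318.8, 230.8], [318.8, 217.1], [318.8, 205.1], [318.9, 194.5]]
190 .g.....................gg.........................
193 .....................ggggg........................
196 ...................RRRRRRRRRR.....................
199 ..............RRRRRRRRRRRRRRRRRRRR................
202 ggggggggg....RRRRRRRRRRRRRRRRRRRRRRR..............
205 ...........RRRRRRRRRRRRRRRRRRRRRRRRRR.............
208 ..........RRRRRRRRRRRRRRRRRRRRRRRRRRRR............
211 gggggg..g.RRRRRRRRRRRRRRRRRRRRRRRRRRRR...........g
214 ggggggggggRRRRRRRRRRRRRRRRRRRRRRRRRRRRR.........g.
217 gggggggggRRRRRRRRRRRRRRRRRRRRRRRRRRRRRR.gggggggg..
220 ..gggggggRRRRRRRRRRRRR.ggggRRRRRRRRRRRR.gggggg....
223 .....gggRRRRRRRRRRRRRR.ggggRRRRRRRRRRRRR.ggg......
226 ........RRRRRRRRRRRRRRggggg.RRRRRRRRRRRR..........
229 ........RRRRRRRRRRRRRRggggg.RRRRRRRRRRRR..........
232 ........RRRRRRRRRRRRRRggggg.RRRRRRRRRRRR..........
235 .
[... 229 characters left out ...]
.........RRRRRRRRRRR....................
250 ..................RRRRRRRRRRRRR...................
253 ..................RRRRRRRRRRRRR...................
256 .................RRRRRRRRRRRRRRR..................
259 ................RRRRRRRRRRRRRRRRRR................
262 ..............rRRRRRRRRRRRRRRRRRRRr...............
265 ..............rRRRRRRRRRRRRRRRRRRRR...............
268 ..............rRRRRRRRRRRRRRRRRRRRR...............
271 ..............rRRRRRRRRRRRRRRRRRRRRr..............
274 .............rRRRRRRRRRRRRRRRRRRRRRr..............
277 ..................................................
280 ..................................................
283 ..................................................
```

```bash
python3 - <<'E'
from h import *
W=grab("wrist");T=tool_T(ctrl.get_state())
def row(lean,k):
    a=np.radians(lean);return proj(W,(T@np.r_[np.array([0,0,-.005])+k*np.array([np.sin(a),0,np.cos(a)]),1])[:3])[1]
from scipy.optimize import brentq
for l0,L in((30.4,.093),(28.5,.097),(26.8,.101)):
    k=brentq(lambda k:row(l0,k)-209.3,.01,.09);
    f=[row(l,k) for l in(-10,-5,0,5,10)];print(l0,L,round(k,4),"rows at -10..10",np.round(f,1), "lean now",np.interp(-240,-np.array(f),(-10,-5,0,5,10)))
E
```

```text
30.4 0.093 0.0404 rows at -10..10 [244.  239.1 234.4 229.8 225.4] lean now -5.878052752118575
28.5 0.097 0.0416 rows at -10..10 [243.5 238.6 233.7 229.  224.5] lean now -6.456550273984469
26.8 0.101 0.0428 rows at -10..10 [243.  238.  233.  228.2 223.6] lean now -6.992196047758993
```

Emit:
send_rows([
  {"tx": -0.07,"ty": 0,"tz": 0,"turn": 0,"grip": 0.1},
  {"tx": -0.07,"ty": 0,"tz": 0,"turn": 0,"grip": 0.1},
  {"tx": -0.07,"ty": 0,"tz": 0,"turn": 0,"grip": 0.1},
  {"tx": -0.07,"ty": 0,"tz": 0,"turn": 0,"grip": 0.1},
  {"tx": 0,"ty": 0,"tz": 0,"turn": 0,"grip": 0.1},
  {"tx": 0,"ty": 0,"tz": 0,"turn": 0,"grip": 0.1},
])

```text
time: 11.95
position: [0.5771, -0.169, 0.1299]
tool_rot: [2.561, 1.82, 0.0]
ft_force: [-0.3, 0.2, 0.5]
grip_width: 0.14
grip_force: 4.0
```

```bash
python3 - <<'E'
from h import *
W=grab("wrist");s=ctrl.get_state();T=tool_T(s);r=np.array((.580,-.1615,.065));print("rim in tool",(1000*(T[:3,:3].T@(r-T[:3,3]))).round(1),proj(W,r).round(1),s["ft_force"].round(1))
hsv=cv2.cvtColor(W["pixels"],cv2.COLOR_RGB2HSV)
for r in range(175,262,2): print(r,"".join("R" if (h<10 or h>170) and s>110 and v>60 else("r" if (h<10 or h>170) and s>110 else ("g" if s<60 and v>90 else ".")) for h,s,v in hsv[r,299:341].astype(int)))
E
```

```text
rim in tool [ 8.   0.3 64.9] [319.3 209.4] [ 0.2  0.8 -0. ]
175 .................g..g.....................
177 .................gggg.....................
179 ................RRRRRRRR..................
181 ............RRRRRRRRRRRRRRRR..............
183 ..........RRRRRRRRRRRRRRRRRRRRR...........
185 .........RRRRRRRRRRRRRRRRRRRRRRR..........
187 ........RRRRRRRRRRRRRRRRRRRRRRRRR.........
189 .......RRRRRRRRRRRRRRRRRRRRRRRRRR.........
191 ......RRRRRRRRRRRRRRRRRRRRRRRRRRRR........
193 ......RRRRRRRRRRRRRRRRRRRRRRRRRRRR........
195 ......RRRRRRRRRRRRRRRRRRRRRRRRRRRRR.......
197 .....RRRRRRRRRRRRRRRRRRRRRRRRRRRRRR.......
199 .....RRRRRRRRRRR.gRRR.RRRRRRRRRRRRR.......
201 ..g.RRRRRRRRRRRRRRRRRRRRRRRRRRRRRRRR......
203 .gg.RRRRRRRRRRRRRRRRRRRRRRRRRRRRRRRR......
205 ....RRRRRRRRRRRRRRR.gg.RRRRRRRRRRRRR......
207 g..RRRRRRRRRRRRRRR.ggggRRRRRRRRRRRRRR...g.
209 ...RRRRRRRRRRRRRRR.ggggRRRRRRRRRRRRRR.g...
211 ....RRRRRRRRRRRRRR.ggggRRRRRRRRRRRRRR.....
213 ....RRRRRRRRRRRRRR.ggggRRRRRRRRRRRRR......
215 ....RRRRRRRRRRRRRR.ggggRRRRRRRRRRRRR......
217 ......RRRRRRRRRRRR.ggggRRRRRRRRRRRR.......
219 ..
[... 327 characters left out ...]
................ggggggggg.................
235 ................ggggggggg.................
237 ................g.RRRRR..g................
239 ................RRRRRRRRR.................
241 ...............RRRRRRRRRRR................
243 .r.............RRRRRRRRRRR................
245 ...............RRRRRRRRRRR................
247 ..............RRRRRRRRRRRRR...............
249 ..............RRRRRRRRRRRRR...............
251 ..............RRRRRRRRRRRRR...............
253 ..............RRRRRRRRRRRRRR..............
255 .............RRRRRRRRRRRRRRR..............
257 .............RRRRRRRRRRRRRRR..............
259 ............RRRRRRRRRRRRRRRRRR............
261 ..........rRRRRRRRRRRRRRRRRRRRR...........
```

Tip row 204.5 and red edge row 237 put it near vertical (within about 3°). Centring and lowering.

Emit:
send_rows([
  {"tx": 0.065,"ty": 0,"tz": 0,"turn": 0,"grip": 0.1},
  {"tx": 0.065,"ty": 0,"tz": 0,"turn": 0,"grip": 0.1},
  {"tx": 0,"ty": 0,"tz": 0.1,"turn": 0,"grip": 0.1},
  {"tx": 0,"ty": 0,"tz": 0.1,"turn": 0,"grip": 0.1},
  {"tx": 0,"ty": 0,"tz": 0.1,"turn": 0,"grip": 0.1},
  {"tx": 0,"ty": 0,"tz": 0.05,"turn": 0,"grip": 0.1},
  {"tx": 0,"ty": 0,"tz": 0,"turn": 0,"grip": 0.1},
  {"tx": 0,"ty": 0,"tz": 0,"turn": 0,"grip": 0.1},
])

```text
time: 13.0
position: [0.5798, -0.1618, 0.109]
tool_rot: [2.561, 1.82, 0.0]
ft_force: [0.3, -0.7, -0.9]
grip_width: 0.139
grip_force: 4.0
```

Emit:
send_rows([
  {"tx": 0,"ty": 0,"tz": 0.04,"turn": 0,"grip": 0.1},
  {"tx": 0,"ty": 0,"tz": 0,"turn": 0,"grip": 0.1},
])

```text
time: 13.25
position: [0.5795, -0.1616, 0.1063]
tool_rot: [-2.561, -1.82, 0.0]
ft_force: [-0.4, 0.9, -0.8]
grip_width: 0.137
grip_force: 4.0
```

Emit:
send_rows([
  {"tx": 0,"ty": 0,"tz": 0.03,"turn": 0,"grip": 0.1},
  {"tx": 0,"ty": 0,"tz": 0,"turn": 0,"grip": 0.1},
])

```text
time: 13.5
position: [0.5795, -0.1616, 0.1045]
tool_rot: [-2.561, -1.82, 0.0]
ft_force: [0.4, 0.3, 0.0]
grip_width: 0.141
grip_force: 4.0
```

```bash
python3 - <<'E'
from h import *
W=grab("wrist");s=ctrl.get_state();print(s["position"],s["ft_force"].round(2))
hsv=cv2.cvtColor(W["pixels"],cv2.COLOR_RGB2HSV)
for r in range(196,262,2): print(r,"".join("R" if (h<10 or h>170) and s>110 and v>60 else("r" if (h<10 or h>170) and s>110 else ("g" if s<60 and v>90 else ".")) for h,s,v in hsv[r,299:341].astype(int)))
E
```

```text
[ 0.57956531 -0.1615836   0.10455604] [-0.26  0.65 -0.54]
196 ............RRRRRRRRRRRRRRRRR.............
198 .........RRRRRRRRRRRRRRRRRRRRRR...........
200 ........RRRRRRRRRRRRRRRRRRRRRRRRR.........
202 .......RRRRRRRRRRRRRRRRRRRRRRRRRRR........
204 ......RRRRRRRRRRRRRRRRRRRRRRRRRRRR........
206 .....RRRRRRRRRRRRRRRRRRRRRRRRRRRRRR.......
208 .....RRRRRRRRRRRRRRRRRRRRRRRRRRRRRR.......
210 .....RRRRRRRRRRRRRRRRRRRRRRRRRRRRRRR......
212 ....RRRRRRRRRRRRRRRRRRRRRRRRRRRRRRRR......
214 ....RRRRRRRRRRRRRRRRRRRRRRRRRRRRRRRR......
216 ....RRRRRRRRRRRRRRRRRRRRRRRRRRRRRRRRR.....
218 ...RRRRRRRRRRRRRRRRRRRRRRRRRRRRRRRRRR.....
220 ...RRRRRRRRRRRRRRR.ggggRRRRRRRRRRRRRR.....
222 g..RRRRRRRRRRRRRRRggggg.RRRRRRRRRRRRR.....
224 gg.RRRRRRRRRRRRRRRgggggRRRRRRRRRRRRRRR...g
226 .gRRRRRRRRRRRRRRRRggggg.RRRRRRRRRRRRRR....
228 ..RRRRRRRRRRRRRRRRggggg.RRRRRRRRRRRRRR....
230 ..RRRRRRRRRRRRRRR.ggggggRRRRRRRRRRRRRR....
232 ..RRRRRRRRRRRRRR.ggggggggRRRRRRRRRRRRR....
234 ..RRRRRRRRRRRRRRggggggggg.RRRRRRRRRRRRR...
236 ...r......rRRRR.ggg....gg.RRRRR.....r.....
238 ...........RRRR.RRRRRRRRR.RRRRR...........
240 ..........rRRRRRRRRRRRRRRRRRRRR...........
242 ..........rRRRRRRRRRRRRRRRRRRRR...........
244 ..........RRRRRRRRRRRRRRRRRRRRRr..........
246 ..........rRRRRRRRRRRRRRRRRRRRR...........
248 ..............RRRRRRRRRRRRR...............
250 ..............RRRRRRRRRRRRR...............
252 ..............RRRRRRRRRRRRR...............
254 .............RRRRRRRRRRRRRRR..............
256 .............RRRRRRRRRRRRRRR..............
258 .............RRRRRRRRRRRRRRRRR............
260 ..........rRRRRRRRRRRRRRRRRRRR............
```

Emit:
send_rows([
  {"tx": 0,"ty": 0,"tz": 0.03,"turn": 0,"grip": 0.1},
  {"tx": 0,"ty": 0,"tz": 0,"turn": 0,"grip": 0.1},
])

```text
time: 13.8
position: [0.5796, -0.1616, 0.1027]
tool_rot: [-2.561, -1.82, -0.0]
ft_force: [1.0, 0.4, -1.0]
grip_width: 0.137
grip_force: 4.0
```

Emit:
send_rows([
  {"tx": 0,"ty": 0,"tz": 0.02,"turn": 0,"grip": 0.1},
  {"tx": 0,"ty": 0,"tz": 0,"turn": 0,"grip": 0.1},
])

```text
time: 14.05
position: [0.5796, -0.1615, 0.1016]
tool_rot: [-2.561, -1.82, -0.0]
ft_force: [0.8, 0.6, -0.5]
grip_width: 0.14
grip_force: 4.0
```

Emit:
send_rows([
  {"tx": 0,"ty": 0,"tz": 0.02,"turn": 0,"grip": 0.1},
  {"tx": 0,"ty": 0,"tz": 0,"turn": 0,"grip": 0.1},
])

```text
time: 14.3
position: [0.5799, -0.1617, 0.1009]
tool_rot: [2.56, 1.82, 0.001]
ft_force: [-0.4, 1.3, 1.9]
grip_width: 0.139
grip_force: 4.0
```

fz rose to 1.9 N: the tip is on the floor. Releasing gently and rising.

Emit:
send_rows([
  {"tx": 0,"ty": 0,"tz": 0,"turn": 0,"grip": 0.17},
  {"tx": 0,"ty": 0,"tz": 0,"turn": 0,"grip": 0.22},
  {"tx": 0,"ty": 0,"tz": 0,"turn": 0,"grip": 0.4},
  {"tx": 0,"ty": 0,"tz": 0,"turn": 0,"grip": 0.5},
  {"tx": 0,"ty": 0,"tz": -0.2,"turn": 0,"grip": 0.5},
  {"tx": 0,"ty": 0,"tz": -0.5,"turn": 0,"grip": 0.5},
  {"tx": 0,"ty": 0,"tz": -0.8,"turn": 0,"grip": 0.5},
  {"tx": 0,"ty": 0,"tz": -0.7,"turn": 0,"grip": 0.5},
  {"tx": 0,"ty": 0,"tz": 0,"turn": 0,"grip": 0.5},
  {"tx": 0,"ty": 0,"tz": 0,"turn": 0,"grip": 0.5},
])

```text
time: 15.55
position: [0.5793, -0.1616, 0.2325]
tool_rot: [2.561, 1.82, 0.0]
ft_force: [-0.5, 0.1, -1.2]
grip_width: 0.501
grip_force: 0.0
```

```bash
python3 - <<'E'
from h import *
S,D=grab("scene"),grab("side");s=ctrl.get_state();print(s["position"],s["time"])
for n,d in(("S",S),("D",D)):
    print(n,"expected axis px z=137,125,90,65:",[proj(d,(.5795,-.1615,z)).round(1).tolist() for z in(.137,.125,.09,.065)])
    for st,c,m in blobs(d,(0,110,20),(10,255,255),(170,110,20),(180,255,255),amin=15):
        if 250<st[0]<360 and 90<st[1]<200: print(n,st.tolist(),c.round(1))
    u,v=proj(d,(.5795,-.1615,.1)).astype(int)
    hsv=cv2.cvtColor(d["pixels"],cv2.COLOR_RGB2HSV)
    for r in range(v-22,v+30,2): print(r,"".join("R" if (h<10 or h>170) and s>110 else("k" if v<60 else ".") for h,s,v in hsv[r,u-20:u+20].astype(int)))
g=[x for x in blobs(S,*GRN,amin=20)]
print([ (x[0].tolist()) for x in g])
E
```

```text
[ 0.57880925 -0.16143109  0.2311172 ] 15.65
S expected axis px z=137,125,90,65: [[338.8, 119.4], [338.6, 124.1], [337.9, 137.3], [337.4, 146.3]]
S [336, 107, 3, 11, 20] [336.5 111.3]
S [332, 129, 13, 40, 309] [338.1 151.7]
111 ...........kkkkkkkRR.k.k..........kkkk.k
113 kkkkkkkkkkkkkkkkk.RR...kkkkkkkkkkkkkkkkk
115 ..................R........kkkkkkkkkkkkk
117 ..................R............kkkkkkkkk
119 ........................kkkkk......kkkk.
121 ........................kkkkk...........
123 ........................kkkk............
125 .kkkk...................RRRR............
127 kkkk.kkkkk.............kkkk.............
129 kkkkkk....kkkk.........R.kk.............
131 kkkkkk.........kkk....RRRRR.............
133 kkkk...............k.RRRRRR.............
135 k....................RRRRR..............
137 .....................RRRRR..............
139 .....................RRRR..........kk...
141 .....................RRR................
143 ....................RRRR................
145 ...............RRRRRRRRRR...............
147 ...............RRRR....RRR..............
149 ...............RRR
[... 998 characters left out ...]
.RRRR...............
167 .....................RRR................
169 .....................RRR................
171 .....................RRR................
173 ......................RR................
175 ..................RRR...RRR.............
177 .................RRRR...RRR.kkkkkkkkkkk.
179 ..................RRRRRRRRR.............
181 ..................RRRRRRRRR.............
183 ..................RRRRRRRRR.............
185 ..................RRRRRRRRRR............
187 ..................RRRRRRRRRR............
189 ..................RRRRRRRRRR............
191 ..................RRRRRRRRRR............
[[426, 36, 11, 30, 121], [412, 186, 25, 35, 536], [289, 209, 9, 10, 60], [285, 219, 7, 7, 30]]
```

The red driver stands in the red cup: cap top at scene (344,119), matching z≈137 mm, so it is on the bottom with only a small lean from the play. Next is the green driver.

Emit:
send_rows([
  {"tx": 0.435,"ty": -0.321,"tz": 0,"turn": 0,"grip": 0.5},
  {"tx": 0.435,"ty": -0.321,"tz": 0,"turn": 0,"grip": 0.5},
  {"tx": 0.435,"ty": -0.321,"tz": 0,"turn": 0,"grip": 0.5},
  {"tx": 0.435,"ty": -0.321,"tz": 0,"turn": 0,"grip": 0.5},
  {"tx": 0.435,"ty": -0.321,"tz": 0,"turn": 0,"grip": 0.5},
  {"tx": 0.435,"ty": -0.321,"tz": 0,"turn": 0,"grip": 0.5},
  {"tx": 0.435,"ty": -0.321,"tz": 0,"turn": 0,"grip": 0.5},
  {"tx": 0.435,"ty": -0.321,"tz": 0,"turn": 0,"grip": 0.5},
  {"tx": 0.435,"ty": -0.321,"tz": 0,"turn": 0,"grip": 0.5},
  {"tx": 0.435,"ty": -0.321,"tz": 0.5,"turn": 0,"grip": 0.5},
  {"tx": 0,"ty": 0,"tz": 0,"turn": 0,"grip": 0.5},
  {"tx": 0,"ty": 0,"tz": 0,"turn": 0,"grip": 0.5},
], newtons=8)

```text
time: 17.15
position: [0.4834, 0.1473, 0.2018]
tool_rot: [2.561, 1.819, -0.002]
ft_force: [1.1, 0.4, -0.2]
grip_width: 0.501
grip_force: 0.0
```

```bash
python3 - <<'E'
from h import *
W=grab("wrist");s=ctrl.get_state();T=tool_T(s);print(s["position"])
for n,p in(("cap",(.4764,.1292,.1305)),("mouth",(.4923,.1714,.0665)),("grasp",(.4827,.1475,.1023))):
    print(n,proj(W,p).round(1),(1000*(T[:3,:3].T@(np.array(p)-T[:3,3]))).round(1))
hsv=cv2.cvtColor(W["pixels"],cv2.COLOR_RGB2HSV)
for r in range(160,262,3): print(r,"".join("G" if 60<h<90 and s>80 and v>40 else("k" if v<60 else ("g" if s<30 and v>130 else ".")) for h,s,v in hsv[r,280:360].astype(int)))
E
```

```text
[0.48397374 0.14702616 0.20241749]
cap [318.2 237.7] [-19.3  -1.3  71.9]
mouth [319.5 169. ] [ 25.8  -0.2 135.9]
grasp [318.2 204.9] [ 1.000e-01 -1.400e+00  1.001e+02]
160 ................................................................................
163 ................................................................................
166 ......................................gg........................................
169 .....................................gggg.......................................
172 .....................................gggg.......................................
175 ....................................kkkkkk......................................
178 ...................................kkkkkkkk.....................................
181 ..................................kkkkkkkkk.....................................
184 ..................................kkkkkkkkk.....................................
187 ..................gggggg....ggggg.kkkkkkkkk.gggggggggggggggggggggggggggggggggggg
190 ..................ggggg......gggg.kkkkkkkkk..ggggggggggggggggggggggggggggggggg
[... 1257 characters left out ...]
....................
238 kkkkk.........................GGGGGGGGGGGGGGGG..............................kkkk
241 kkkkk..........................GGGGGGGGGGGGGG...............................kkkk
244 kkkk..................................G.....................................kkkk
247 kkkk.......................................................................kkkkk
250 kkkk.......................................................................kkkkk
253 kkkkk.....................................................................kkkkkk
256 kkkkk................................................................kkkk..kkkkk
259 kkkkk..........................................................kkkk.......kkkkkk
```

Aligned. Descend, grip and pull out the same way.

Emit:
send_rows([
  {"tx": 0,"ty": -0.02,"tz": 0.35,"turn": 0,"grip": 0.5},
  {"tx": 0,"ty": 0,"tz": 0.35,"turn": 0,"grip": 0.5},
  {"tx": 0,"ty": 0,"tz": 0.35,"turn": 0,"grip": 0.5},
  {"tx": 0,"ty": 0,"tz": 0.35,"turn": 0,"grip": 0.5},
  {"tx": 0,"ty": 0,"tz": 0.34,"turn": 0,"grip": 0.5},
  {"tx": 0,"ty": 0,"tz": 0,"turn": 0,"grip": 0.1},
  {"tx": 0,"ty": 0,"tz": 0,"turn": 0,"grip": 0.1},
  {"tx": 0,"ty": 0,"tz": 0,"turn": 0,"grip": 0.1},
  {"tx": 0,"ty": 0,"tz": 0,"turn": 0,"grip": 0.1},
  {"tx": 0,"ty": 0,"tz": 0,"turn": 0,"grip": 0.1},
], newtons=8)

```text
time: 18.45
position: [0.4828, 0.1486, 0.0985]
tool_rot: [2.56, 1.82, 0.001]
ft_force: [0.5, -0.0, 0.4]
grip_width: 0.137
grip_force: 8.0
```

Emit:
send_rows([
  {"tx": -0.09,"ty": 0,"tz": -0.143,"turn": 0,"grip": 0.1},
  {"tx": -0.09,"ty": 0,"tz": -0.143,"turn": 0,"grip": 0.1},
  {"tx": -0.09,"ty": 0,"tz": -0.143,"turn": 0,"grip": 0.1},
  {"tx": -0.09,"ty": 0,"tz": -0.143,"turn": 0,"grip": 0.1},
  {"tx": -0.09,"ty": 0,"tz": -0.143,"turn": 0,"grip": 0.1},
  {"tx": -0.09,"ty": 0,"tz": -0.143,"turn": 0,"grip": 0.1},
  {"tx": -0.09,"ty": 0,"tz": -0.143,"turn": 0,"grip": 0.1},
  {"tx": -0.06,"ty": 0,"tz": -0.25,"turn": 0,"grip": 0.1},
  {"tx": 0,"ty": 0,"tz": -0.4,"turn": 0,"grip": 0.1},
  {"tx": 0,"ty": 0,"tz": -0.4,"turn": 0,"grip": 0.1},
  {"tx": 0,"ty": 0,"tz": 0,"turn": 0,"grip": 0.1},
])

```text
time: 19.82
position: [0.4702, 0.1098, 0.2236]
tool_rot: [2.559, 1.819, 0.007]
ft_force: [0.2, -0.5, 0.3]
grip_width: 0.134
grip_force: 8.0
```

```bash
python3 - <<'E'
from h import *
S,D,W=grab("scene"),grab("side"),grab("wrist")
for n,uv in(("near bottom",(153,239)),("far bottom?",(247,182))):print(n,(1000*plane(S,uv,0)).round())
b=plane(S,(153,239),0)
o,v=ray(S,(122,165));t=np.hypot(*(b[:2]-o[:2]))/np.hypot(*v[:2]);print("top z near",(o+t*v).round(3))
for z in(.1,.17,.22): print(z,"far top",(1000*plane(S,(240,102),z)).round(),"side-view drawer edge (239,235)",(1000*plane(D,(239,190),z)).round())
T=tool_T(ctrl.get_state())
print("tool x",T[:2,0].round(3)); g=np.array((.638,-.014,.065));print("cup in tool",(1000*(T[:3,:3].T@(g-T[:3,3]))).round(1))
hsv=cv2.cvtColor(W["pixels"],cv2.COLOR_RGB2HSV)
for r in range(110,262,4): print(r,"".join("G" if 60<h<90 and s>80 and v>40 else("k" if v<60 else ("g" if s<40 and v>100 else ".")) for h,s,v in hsv[r,290:350].astype(int)))
E
```

```text
near bottom [742. 252.   0.]
far bottom? [717.   8.   0.]
top z near [0.745 0.257 0.186]
0.1 far top [ 860. -133.  100.] side-view drawer edge (239,235) [685.  -8. 100.]
0.17 far top [763. -44. 170.] side-view drawer edge (239,235) [663. 143. 170.]
0.22 far top [694.  20. 220.] side-view drawer edge (239,235) [647. 251. 220.]
tool x [0.329 0.944]
cup in tool [-60.5 201.  155.2]
110 ........gggggggggggggggggg.ggg.gggggg.ggggg.ggggggg.gg.ggggg
114 ........gggggggggggggggggggggggggggggggggggggggggggggggggggg
118 ........gggggggggggggggggggggggggggggggggggggggggggggggggggg
122 ........ggggggggggggggggg.........gggggggggggggggggggggggggg
126 ........gggggggggggggg......g.gg...........................g
130 ........ggggggggggggggg.....................................
134 ........gggggggggggggggggggg................................
138 .......................g....................................
142 .........ggggggggggg........................................
146 .........ggggggggggggggggggggggggggggggggggggggggggggggggggg
150 .........ggggggggggggggggggggggggggggggggggggggggggggggggggg
154 
[... 1050 characters left out ...]
..............kkkkkkkkkkk.........................
222 ........................kkkkkkkkkkk.........................
226 .......................kkkkkkkkkkkkk..................kkk...
230 .......................kkkkkkkkkkkkk..........kkkkk........g
234 ......kkkkk...........kkkkkkkkkkkkkkkk.kkkk.....kkkkk.gggggg
238 ......kkkkkkkkkkkkk...kkkkkkkkkkkkkkkk..kkkkkkkkkkkkkkgggggg
242 .....kkkkkkkkkkkkkkkkkkkkkkkkkkkkkkkkkkkkkkkkkkkkkkkkkkggggg
246 ....kkkkkkkkkkkkkkkkkkkkkkkkkkkkkkkkkkkkkkkkkkkkkkkkkkk.g.kk
250 ...kkkkkkkkkkkkkkkkkkkkkkkkkkkkkkkkkkkkkkkkkkkkkkkkkkkkkkkkk
254 .kkkkkkkkkkkkkkkkkkkkkkkkkkkkkkkkkkkkkkkkkkkkkkkkkkkkkkkkkkk
258 kkkkkkkkkkkkkkkkkkkkkkkkkkkkkkkkkkkkkkkkkkkkkkkkkkkkkkkkkkkk
```

Emit:
send_rows([
  {"tx": -0.217,"ty": 0.327,"tz": 0,"turn": 0,"grip": 0.1},
  {"tx": -0.217,"ty": 0.327,"tz": 0,"turn": 0,"grip": 0.1},
  {"tx": -0.217,"ty": 0.327,"tz": 0,"turn": 0,"grip": 0.1},
  {"tx": -0.217,"ty": 0.327,"tz": 0,"turn": 0,"grip": 0.1},
  {"tx": -0.217,"ty": 0.327,"tz": 0,"turn": 0,"grip": 0.1},
  {"tx": -0.217,"ty": 0.327,"tz": 0,"turn": 0,"grip": 0.1},
  {"tx": -0.217,"ty": 0.327,"tz": 0,"turn": 0,"grip": 0.1},
  {"tx": -0.216,"ty": 0.328,"tz": 0,"turn": 0,"grip": 0.1},
  {"tx": 0,"ty": 0,"tz": 0,"turn": 0.8,"grip": 0.1},
  {"tx": 0,"ty": 0,"tz": 0,"turn": 0.8,"grip": 0.1},
  {"tx": 0,"ty": 0,"tz": 0,"turn": 0.8,"grip": 0.1},
], newtons=4)

```text
time: 21.35
position: [0.5833, -0.0412, 0.2209]
tool_rot: [-2.831, -1.362, 0.0]
ft_force: [0.1, -0.5, -0.1]
grip_width: 0.133
grip_force: 4.0
```

Emit:
send_rows([
  {"tx": 0,"ty": 0,"tz": 0,"turn": 0.8,"grip": 0.1},
  {"tx": 0,"ty": 0,"tz": 0,"turn": 0.8,"grip": 0.1},
  {"tx": 0,"ty": 0,"tz": 0,"turn": 0.8,"grip": 0.1},
  {"tx": 0,"ty": 0,"tz": 0,"turn": 0.8,"grip": 0.1},
  {"tx": 0,"ty": 0,"tz": 0,"turn": 0,"grip": 0.1},
  {"tx": 0,"ty": 0,"tz": 0,"turn": 0,"grip": 0.1},
])

```text
time: 22.1
position: [0.583, -0.0408, 0.221]
tool_rot: [3.06, 0.709, -0.0]
ft_force: [1.0, -0.6, -1.1]
grip_width: 0.136
grip_force: 4.0
```

```bash
cat >> h.py <<'E'
def ascii(W,r0,r1,dr,c0,c1,dark=60):
    hsv=cv2.cvtColor(W["pixels"],cv2.COLOR_RGB2HSV).astype(int)
    for r in range(r0,r1,dr): print(r,"".join("G" if 50<h<90 and s>60 else("k" if v<dark else ("g" if s<40 and v>100 else ".")) for h,s,v in hsv[r,c0:c1]))
E
python3 - <<'E'
from h import *
W=grab("wrist");s=ctrl.get_state();T=tool_T(s);print(s["position"],T[:2,0].round(3),s["joint_positions"].round(2))
g=np.array((.638,-.014,.065));print("cup pred",proj(W,g).round(1),(1000*(T[:3,:3].T@(g-T[:3,3]))).round(1))
for st,c,m in blobs(W,(45,50,15),(90,255,140),amin=60): print(st.tolist(),c.round(1))
ascii(W,100,230,3,285,355)
E
```

```text
[ 0.58299023 -0.04067109  0.221047  ] [0.898 0.44 ] [-0.04  0.19  0.07  1.65 -0.01  1.31 -1.08]
cup pred [319.  131.5] [ 61.1   0.2 156. ]
[308, 117, 26, 29, 563] [320.6 131. ]
[300, 307, 33, 25, 638] [318.7 319.2]
100 ......................................................................
103 ......................................................................
106 ......................................................................
109 ......................................................................
112 ......................................................................
115 ......................................................................
118 ................................GGGGGGGG..............................
121 ............................GGGGGGGGGGGGGGGGG.........................
124 ..........................GGGGGGGGGGGGGGGGGGGGG.......................
127 ........................GGGGGGGGGGGGGGGGGGGGGGGG......................
130 ........................GGGGGGGGGGGGGGGGG..GGGGGG.....................
133 .......................GGGGGGGGGGGGGGGGGGGGGGGGGG.......
[... 1714 characters left out ...]
.........................
205 ..............................ggggggggg...............................
208 ..............................gggggggggg..............................
211 kkkkkkkkkkk..................g.kkkkkkkk...............................
214 kkkkkkkkkkkkkkkkkkkkkkk.......kkkkkkkkkk..............................
217 kkkkkkkkkkkkkkkkkkgggg...kkkkkkkkkkkkkkk..............................
220 ggggggg...kkkkkkk.gggggggggggkkkkkkkkkkkk.kkkkkk......................
223 gggggggggggggggggggggggggggg.kkkkkkkkkkkkkkkkkkkkkkkkkkkkkkkk.........
226 kkkkk..gggggggggggggggggggggkkkkkkkkkkkkkkkkkkkkkkkkkkkkk.............
229 kkkkkkkkkkkkkkkgggggggggggg.kkGkkkkkkkkkk.gggg....kkkkkk..............
```

```bash
python3 - <<'E'
from h import *
W=grab("wrist");T=tool_T(ctrl.get_state())
rim=plane(W,(320.8,131.2),.065);print((1000*rim).round(1),(1000*(T[:3,:3].T@(rim-T[:3,3]))).round(1))
S,D=grab("scene"),grab("side");x,e=tri([(W,(320.8,131.2)),(S,(278.3,168)),(D,(262,204))]);print("tri",(1000*x).round(1),e)
for L in(.097,.0995,.102):
    p,a=tip(W,(319.3,150.2),L);print(L,(1000*p).round(1),a.round(1))
E
```

```text
[639.1 -15.4  65. ] [ 61.6   2.  156. ]
tri [638.1 -16.2  60.3] [np.float64(0.9), np.float64(2.0), np.float64(2.0)]
0.097 [52.9  0.6 81.3] 33.1
0.0995 [52.5  0.6 84.5] 31.8
0.102 [52.1  0.6 87.7] 30.7
```

Emit:
send_rows([
  {"tx": 0.11,"ty": 0.023,"tz": 0.2,"turn": 0,"grip": 0.1},
  {"tx": 0.11,"ty": 0,"tz": 0.3,"turn": 0,"grip": 0.1},
  {"tx": 0,"ty": 0,"tz": 0.3,"turn": 0,"grip": 0.1},
  {"tx": 0,"ty": 0,"tz": 0.2,"turn": 0,"grip": 0.1},
  {"tx": 0,"ty": 0,"tz": 0.1,"turn": 0,"grip": 0.1},
  {"tx": 0,"ty": 0,"tz": 0,"turn": 0,"grip": 0.1},
  {"tx": 0,"ty": 0,"tz": 0,"turn": 0,"grip": 0.1},
])

```text
time: 23.18
position: [0.5958, -0.0361, 0.1559]
tool_rot: [3.061, 0.706, 0.002]
ft_force: [-0.2, 0.5, -0.4]
grip_width: 0.134
grip_force: 4.0
```

```bash
python3 - <<'E'
from h import *
W=grab("wrist");s=ctrl.get_state();T=tool_T(s);print(s["position"],s["ft_force"].round(1))
g=np.array((.639,-.0155,.065));print("cup pred",proj(W,g).round(1),(1000*(T[:3,:3].T@(g-T[:3,3]))).round(1))
ascii(W,124,186,2,290,350,20)
E
```

```text
[ 0.59578567 -0.03604418  0.15593647] [-0.2  0.3 -0.8]
cup pred [319.1 154. ] [47.7  0.4 91. ]
124 ............................................................
126 ............................................................
128 ............................................................
130 ............................................................
132 ............................................................
134 .........................GGGGGGGGG..........................
136 .....................GGGGGGGGGGGGGGGGG......................
138 ....................GGGGGGGGGGGGGGGGGGG.....................
140 ..................GGGGGGGGGGGGGGGGGGGGGGG...................
142 .................GGGGGGGGGGG...GGGGGGGGGGGG.................
144 ................GGGGGGG..............GGGGGG.................
146 ...............GGGGGG.................GGGGGG................
148 ...............GGGGGG..................GGGGGG...............
150 ..............GGGGGGG.................GGGGGGG...............
152 ..............GGGGGGGGG..GG.ggg......GGGGGGGGG..............
154 ..............GGGGGGGGGGGG
[... 309 characters left out ...]
.......GGGGGGGGGG.gggg.GGGGGGGGG..................
166 ...................GGGGGGGG.gggg.GGGGGGG....................
168 ......................GGGGG.gggg.GGGGG......................
170 ............................gggg............................
172 ...........................ggggg............................
174 ...........................ggggg............................
176 ...........................ggggg............................
178 ...........................ggggg............................
180 ...........................ggggg............................
182 ...........................ggggg............................
184 ...........................ggggg............................
```

The tip (319.5,151) is inside the rim (centre about 319.8,154). Lower and swing upright.

Emit:
send_rows([
  {"tx": 0,"ty": 0,"tz": 0.13,"turn": 0,"grip": 0.1},
  {"tx": 0,"ty": 0,"tz": 0.13,"turn": 0,"grip": 0.1},
  {"tx": 0,"ty": 0,"tz": 0.13,"turn": 0,"grip": 0.1},
  {"tx": 0.1,"ty": 0,"tz": 0,"turn": 0,"grip": 0.1},
  {"tx": 0.1,"ty": 0,"tz": 0,"turn": 0,"grip": 0.1},
  {"tx": 0.1,"ty": 0,"tz": 0,"turn": 0,"grip": 0.1},
  {"tx": 0.1,"ty": 0,"tz": 0,"turn": 0,"grip": 0.1},
  {"tx": 0.1,"ty": 0,"tz": 0,"turn": 0,"grip": 0.1},
  {"tx": 0,"ty": 0,"tz": 0,"turn": 0,"grip": 0.1},
])

```text
time: 24.35
position: [0.6228, -0.0223, 0.1316]
tool_rot: [-3.061, -0.708, -0.001]
ft_force: [0.4, -0.3, -0.9]
grip_width: 0.133
grip_force: 4.0
```

Emit:
send_rows([
  {"tx": 0.09,"ty": 0,"tz": 0,"turn": 0,"grip": 0.1},
  {"tx": 0.09,"ty": 0,"tz": 0,"turn": 0,"grip": 0.1},
  {"tx": 0.09,"ty": 0,"tz": 0,"turn": 0,"grip": 0.1},
  {"tx": 0.09,"ty": 0,"tz": 0,"turn": 0,"grip": 0.1},
  {"tx": 0,"ty": 0,"tz": 0,"turn": 0,"grip": 0.1},
  {"tx": 0,"ty": 0,"tz": 0,"turn": 0,"grip": 0.1},
])

```text
time: 25.1
position: [0.6419, -0.0131, 0.1317]
tool_rot: [-3.061, -0.707, -0.001]
ft_force: [-0.5, 0.1, -0.0]
grip_width: 0.136
grip_force: 4.0
```

```bash
python3 - <<'E'
from h import *
W=grab("wrist");s=ctrl.get_state();T=tool_T(s);print(s["position"],s["ft_force"].round(1))
g=np.array((.639,-.0155,.065));print("cup pred",proj(W,g).round(1),(1000*(T[:3,:3].T@(g-T[:3,3]))).round(1))
def row(lean,k):
    a=np.radians(lean);return proj(W,(T@np.r_[np.array([0,0,-.005])+k*np.array([np.sin(a),0,np.cos(a)]),1])[:3])[1]
for k in(.043,.0455,.0995):print(k,[row(l,k).round(1) for l in(-10,-5,0,5,10,32)])
ascii(W,184,256,2,295,345,45)
E
```

```text
[ 0.64178987 -0.01318307  0.13175805] [ 0.6  0.1 -0.7]
cup pred [319.7 222.7] [-3.6  0.9 66.8]
0.043 [np.float64(243.5), np.float64(238.5), np.float64(233.5), np.float64(228.7), np.float64(224.0), np.float64(205.8)]
0.0455 [np.float64(242.5), np.float64(237.2), np.float64(232.0), np.float64(227.0), np.float64(222.1), np.float64(202.9)]
0.0995 [np.float64(225.9), np.float64(216.5), np.float64(207.2), np.float64(198.1), np.float64(189.0), np.float64(150.1)]
184 ..................................................
186 ..................................................
188 ..................................................
190 .....................GGGGGGGGG....................
192 .................GGGGGGGGGGGGGGGGG................
194 ...............GGGGGGGGGGGGGGGGGGGGG..............
196 ..............GGGGGGGGGGGGGGGGGGGGGGG.............
198 ............GGGGGGGGGGGGGGGGGGGGGGGGGG............
200 ............GGGGGGGGGGGGGGGGGGGGGGGGGG............
202 ............GGGGGGGGGGGGGGGGGGGGGGGGGGG...........
204 ...........GGGGGGGGGGGGGGGGGGGGGGGGGGGG...........
206 ...........GGGGGGGGGGGGGGGGGGGG
[... 639 characters left out ...]
..GGGGGGGGG.......GGGGGGGGGG............
232 .............GGGGGGG.........GGGGGGG..............
234 .kkkkkk.........GGGG..........GGGG..........kkkk..
236 .kkkkkGkkkkkkkk....................kkkkkkkkkkkkk..
238 kkkkkkkkkkkkkkk......kkGkkkk.......kkkkkkkkGkkkkk.
240 kkkkGkkkkkkkkkk.....kkGkkkkkk......kkkkkkkkkkkkkk.
242 kkkkGkkkkkkkkkk.....kkkkkkkkk......kkkkkkkkGkkGkkk
244 kkkkkkkkkkkkkkk....kkkkkkkkkkk.....kGkkkkkkkkkkkkk
246 GkGkkkkkkkGkkkk....kkGkkkkkkkk.....kkkkkkkkkkkkkkG
248 kkkkkkkkkkkGkk.....kkkkkkkkkkk.....kkGkkkkkkkkkkkk
250 kkkkkkkkkkkkkk.....kkkkkkkkkkkk....kkkkkkkkkkkkkkk
252 kkkkkkkkkkkkkk....kkkkkkkkkkkkk....kkkkkkkkkkkkkkk
254 kkkkkkkkkkkkkk....kkkkkkkkkkkkk....kkkkkkGkkkkkkkG
```

The grip edge is at row 237, so it is near vertical. Centring and lowering.

Emit:
send_rows([
  {"tx": -0.05,"ty": 0.01,"tz": 0,"turn": 0,"grip": 0.1},
  {"tx": 0,"ty": 0,"tz": 0.1,"turn": 0,"grip": 0.1},
  {"tx": 0,"ty": 0,"tz": 0.1,"turn": 0,"grip": 0.1},
  {"tx": 0,"ty": 0,"tz": 0.1,"turn": 0,"grip": 0.1},
  {"tx": 0,"ty": 0,"tz": 0.05,"turn": 0,"grip": 0.1},
  {"tx": 0,"ty": 0,"tz": 0,"turn": 0,"grip": 0.1},
  {"tx": 0,"ty": 0,"tz": 0,"turn": 0,"grip": 0.1},
])

```text
time: 26.02
position: [0.6394, -0.0152, 0.1109]
tool_rot: [3.061, 0.707, 0.001]
ft_force: [0.3, -0.5, 0.4]
grip_width: 0.141
grip_force: 4.0
```

Emit:
send_rows([
  {"tx": 0,"ty": 0,"tz": 0.03,"turn": 0,"grip": 0.1},
  {"tx": 0,"ty": 0,"tz": 0,"turn": 0,"grip": 0.1},
])

```text
time: 26.28
position: [0.6392, -0.0152, 0.1088]
tool_rot: [3.061, 0.707, -0.0]
ft_force: [-0.1, -0.5, -0.6]
grip_width: 0.137
grip_force: 4.0
```

Emit:
send_rows([
  {"tx": 0,"ty": 0,"tz": 0.02,"turn": 0,"grip": 0.1},
  {"tx": 0,"ty": 0,"tz": 0,"turn": 0,"grip": 0.1},
])

```text
time: 26.52
position: [0.6392, -0.0152, 0.1076]
tool_rot: [3.061, 0.707, -0.0]
ft_force: [-0.1, -0.3, -0.9]
grip_width: 0.134
grip_force: 4.0
```

Emit:
send_rows([
  {"tx": 0,"ty": 0,"tz": 0.02,"turn": 0,"grip": 0.1},
  {"tx": 0,"ty": 0,"tz": 0,"turn": 0,"grip": 0.1},
])

```text
time: 26.78
position: [0.6392, -0.0152, 0.1063]
tool_rot: [-3.061, -0.707, 0.0]
ft_force: [-0.9, 0.4, -0.9]
grip_width: 0.134
grip_force: 4.0
```

Emit:
send_rows([
  {"tx": 0,"ty": 0,"tz": 0.02,"turn": 0,"grip": 0.1},
  {"tx": 0,"ty": 0,"tz": 0,"turn": 0,"grip": 0.1},
])

```text
time: 27.02
position: [0.6392, -0.0152, 0.1052]
tool_rot: [3.061, 0.707, -0.0]
ft_force: [-0.3, 0.1, -0.8]
grip_width: 0.135
grip_force: 4.0
```

Emit:
send_rows([
  {"tx": 0,"ty": 0,"tz": 0.015,"turn": 0,"grip": 0.1},
  {"tx": 0,"ty": 0,"tz": 0,"turn": 0,"grip": 0.1},
])

```text
time: 27.28
position: [0.6392, -0.0152, 0.1043]
tool_rot: [-3.061, -0.707, 0.0]
ft_force: [0.3, 0.7, -0.8]
grip_width: 0.138
grip_force: 4.0
```

Emit:
send_rows([
  {"tx": 0,"ty": 0,"tz": 0.015,"turn": 0,"grip": 0.1},
  {"tx": 0,"ty": 0,"tz": 0,"turn": 0,"grip": 0.1},
])

```text
time: 27.52
position: [0.6392, -0.0152, 0.1034]
tool_rot: [3.061, 0.707, -0.0]
ft_force: [0.5, -0.0, 0.1]
grip_width: 0.136
grip_force: 4.0
```

Emit:
send_rows([
  {"tx": 0,"ty": 0,"tz": 0.015,"turn": 0,"grip": 0.1},
  {"tx": 0,"ty": 0,"tz": 0,"turn": 0,"grip": 0.1},
])

```text
time: 27.78
position: [0.6392, -0.0152, 0.1025]
tool_rot: [3.061, 0.707, -0.0]
ft_force: [0.7, 0.8, -0.3]
grip_width: 0.136
grip_force: 4.0
```

```bash
python3 - <<'E'
from h import *
s=ctrl.get_state();print(s["position"],s["ft_force"].round(2));W=grab("wrist");print(ctrl.get_state()["ft_force"].round(2))
ascii(W,216,256,2,295,345,45)
E
```

```text
[ 0.63919938 -0.01517028  0.10249686] [ 0.75  0.77 -0.3 ]
[-0.02 -0.29 -0.29]
216 ........GGGGGGGGGGGGGGGGGGGGGGGGGGGGGGGG..........
218 ........GGGGGGGGGGGGGGGGGGGGGGGGGGGGGGGGG.........
220 ........GGGGGGGGGGGGGGGG.G.GGGGGGGGGGGGGG.........
222 .......GGGGGGGGGGGGGGG......GGGGGGGGGGGGG.........
224 .......GGGGGGGGGGGGGGG......GGGGGGGGGGGGG.........
226 ......GGGGGGGGGGGGGGG.......GGGGGGGGGGGGGG........
228 ......GGGGGGGGGGGGGGGG......GGGGGGGGGGGGGG........
230 ......GGGGGGGGGGGGGGG.......GGGGGGGGGGGGGG........
232 ......GGGGGGGGGGGGGG.........GGGGGGGGGGGGG........
234 .kkkkkGGGGGGGGGGGGGG..........GGGGGGGGGGGGGkkkkk..
236 kkkkGkkkkkkkkkkGGGG...........GGGGGkkkkkkkkkkkkkk.
238 kkkkkkGGkkkkGkkGGGG..kkkkkkk..GGGGGkkkkkkkkkkkkkk.
240 kkkkkkkkkkkkGkkGGGGkGkkkkkkkGkGGGGGkkkkkkkkkkkkkk.
242 kkkkkkkkkkkkkkkGGGGkkGkkkkkGkkGGGGGkkGkkkkkkkkkkkk
244 kkkkkkkkkkkkkkGGGGGGkkkGkkkkkkGGGGGkkkkkkkkkkkkkkk
246 kGkkkkkkkkkkGGGGGGGkkkkGkGkkGkGGGGGkkGkkkkGkGkkkkk
248 kGkGkkkGkkkkkGGGGGGkkkkkkkkGkkGG...kkkkkkGkkkkkkkk
250 kkkGkkkkkkGkkGk...kkkGkkkkkkkkk....kkkkkkkkkkkkkkk
252 kkkGkkkkkkkkkkk...kkGkkkkkkkkkk....kkkkkkkkkkkkGkk
254 kGkkkkGkkkkkkkk...kkkkkkkkkkkkk....kkkkkGkkkkkkGkk
```

Emit:
send_rows([
  {"tx": 0,"ty": 0,"tz": 0.015,"turn": 0,"grip": 0.1},
  {"tx": 0,"ty": 0,"tz": 0,"turn": 0,"grip": 0.1},
])

```text
time: 28.08
position: [0.6395, -0.0152, 0.1021]
tool_rot: [3.061, 0.707, 0.001]
ft_force: [-0.6, 0.3, 1.3]
grip_width: 0.138
grip_force: 4.0
```

Emit:
send_rows([
  {"tx": 0,"ty": 0,"tz": 0.015,"turn": 0,"grip": 0.1},
  {"tx": 0,"ty": 0,"tz": 0,"turn": 0,"grip": 0.1},
])

```text
time: 28.32
position: [0.6397, -0.0152, 0.1016]
tool_rot: [3.061, 0.707, 0.002]
ft_force: [-0.9, -0.5, 5.2]
grip_width: 0.139
grip_force: 4.0
```

Contact (5 N, gentle). Releasing and rising.

Emit:
send_rows([
  {"tx": 0,"ty": 0,"tz": -0.01,"turn": 0,"grip": 0.17},
  {"tx": 0,"ty": 0,"tz": 0,"turn": 0,"grip": 0.22},
  {"tx": 0,"ty": 0,"tz": 0,"turn": 0,"grip": 0.4},
  {"tx": 0,"ty": 0,"tz": 0,"turn": 0,"grip": 0.5},
  {"tx": 0,"ty": 0,"tz": -0.2,"turn": 0,"grip": 0.5},
  {"tx": 0,"ty": 0,"tz": -0.5,"turn": 0,"grip": 0.5},
  {"tx": 0,"ty": 0,"tz": -0.8,"turn": 0,"grip": 0.5},
  {"tx": 0,"ty": 0,"tz": -0.8,"turn": 0,"grip": 0.5},
  {"tx": -0.5,"ty": 0,"tz": 0,"turn": 0,"grip": 0.5},
  {"tx": -0.5,"ty": 0,"tz": 0,"turn": 0,"grip": 0.5},
  {"tx": 0,"ty": 0,"tz": 0,"turn": 0,"grip": 0.5},
  {"tx": 0,"ty": 0,"tz": 0,"turn": 0,"grip": 0.5},
])

```text
time: 29.82
position: [0.5859, -0.041, 0.2402]
tool_rot: [-3.061, -0.707, -0.003]
ft_force: [0.6, 0.7, 0.2]
grip_width: 0.5
grip_force: 0.0
```

```bash
python3 - <<'E'
from h import *
S,D=grab("scene"),grab("side")
im=np.hstack([cv2.resize(S["pixels"][90:260,230:400],(400,400)),cv2.resize(D["pixels"][100:270,230:400],(400,400))])
cv2.imwrite("pics/final.png",im[:,:,::-1]);print(ctrl.get_state()["time"],ctrl.get_state()["grip_width"])
E
```

```text
29.925 0.49897966201068167
```

View pics/final.png

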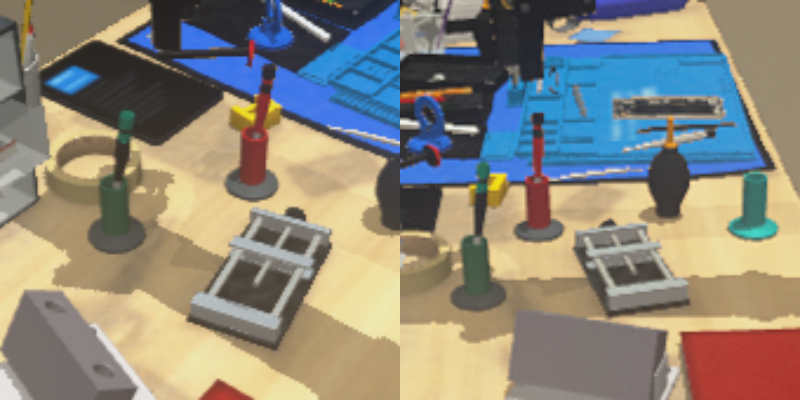

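Both drivers stand in their own cups, red at crop (262,100) and green at (122,150). The rest is empty and the bystanders haven't moved. Handing in.

```bash
python3 -c "
from bench import ctrl
print(ctrl.close_job())"
```

```text
the job is handed in; nothing more can be done
None
```

The red and green drivers each stand tip down on the floor of their own cup, with a slight lean from the play in the bore. The job was handed in at about 30 s on the robot clock, with a grip of at most 8 N a finger.

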